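# Pin the hold-down bar over the pellet die

### The arm

A 7-joint arm with a two-finger parallel gripper is mounted at the origin on a cart in front of the work surface, level with it; the furniture and walls round the work are solid. World frame = base frame: x ahead of the robot, y to its left, z up, the work surface at z = 0. Lengths are in m, angles in rad, forces in N, time in s.
With the tool pointing down it reaches from about 0.35 to 0.9 m from the base axis. Payload 8.1 kg.
Tool frame: the origin (TCP) lies at the very end of the fingers, on their centre line; the grasp point (between the pads) lies 19 mm behind it; z points along the fingers, y is the direction in which the jaws open and shut (so a half turn about z gives the same grasp; the last joint's range is limited). The gripper opens to 92 mm and grips with 3 to 60 N. Pads are 19 mm wide; open, the fingers measure 130 mm over their backs; the gripper's body (75 mm by 190 mm) begins 47 mm behind the grasp point.
Start: joints at [-0.103, 0.434, 0.025, 1.573, -0.012, 1.134, -0.075], TCP at [0.625, -0, 0.197] pointing down, gripper open.
Joint ranges: [-2.62, 2.62], [-0.44, 2.09], [-1.27, 1.32], [0.08, 2.57], [-1.32, 4.46], [0.12, 2], [-2.74, 2.74]. Speed limits (rad/s): [2.22, 2.22, 3.01, 3.01, 3.14, 3.14, 3.14].

### API

Orientations are given as a rotation vector (axis times angle).
In Python, from cell import observe, get_image, sign_off gives the robot as it stands.
- The arm moves only by the tool arm_command, never from a script. Its argument "deltas" is a list of rows, each an object with "xyz": the shift along the tool's x, y, z in cm, a list of three; "turn": the turn about the tool's z in degrees; "jaw": the closure in counts, from 0 (fully open) to 255 (shut). A call has 1 to 5 rows; each row is the pose to reach, as a shift and turn from the pose measured when the call began, along the tool's axes at that moment; what a row does not reach only later rows make up. A row lasts 1/12 s, in which the tool goes at most 41.7 mm and 7.16 degrees, less where a joint would pass 70% of its speed; a pose out of reach is approached as far as the arm can. A call with a gripper value outside its range is refused whole. The fingers move at their own pace and stop on an object; "force" is the grip in N (left out, the last holds). Time passes only in rows, so rows that repeat a pose let the fingers close. It gives the time, the measured TCP pose, the force and the opening at its end, in the units of the state.
- observe(): the state, without advancing time (a new reading comes with each control period).
- get_image(name): name is "scene" or "side" or "wrist"; returns a dict with "frame" (420x560x3 uint8, red, green, blue), "depth" (420x560 float32, m along the optical axis (not along the pixel's ray), 0 where there is no reading), "camera_matrix" (3x3 intrinsics, pixels), "distortion" ([k1, k2, p1, p2, k3] as OpenCV has them; the pictures are not rectified), "cam_to_world" (4x4, takes a point from camera to world coordinates). Camera axes: x right, y up, looking along -z (the intrinsics and any distortion apply to the point x, -y, -z); pixel columns grow to the right and rows downward; lengths in m; the calibration is good to about 2 mm. A picture is of the moment at which its call begins.
- sign_off(): hands the job in, once; it reports no verdict.
The state is a dict: "clock": time; "joints": joint angles; "dq": joint speeds; "joint_efforts": joint torques, N m; "position": TCP position; "ee_rot": TCP orientation; "force": force on the tool from outside, world axes, zero at the start; "ft_torque": the same for the moment, N m; "width": opening from 0.0 (shut) to 1.0 (fully open).
Only numpy, scipy, OpenCV 4.12 (cv2) and the standard library are available. Lean on these libraries where they do the work, as an engineer would, in place of code of your own. Each camera call takes 0.05 s, during which the arm holds its last target.

### The job

Lock the pellet die into its holder: swing the hold-down bar across it, then push the locking pin from its stand down through the eye of the bar and the hole of the keeper underneath, until its head sits fully down on the bar, and let go. The keeper is not set exactly, so find its hole gently by feel and never force the pin (stay well under 30 N); leave the die in its nest and do not disturb the loose things around.

Things in the scene. Friction and masses are not known exactly. Their poses are not given: they have to be found in the camera images.
- clamp: die holder, fixed to the worktop: dark base plate 120 (x) x 250 (y) x 12 mm; origin at the centre of its underside, z up. At y = +90 mm of its frame stands the hinge post (34 mm across, 72 mm high); at y = +25 mm the die stands in its nest. For the keeper block see keeper_mid
- keeper_mid (a point): middle of the keeper's range, 48 mm above the worktop. The keeper, an aluminium block 76 (along the arc) x 36 mm, top 2 mm under the bar, has a vertical through hole 11.6 mm wide (0.8 mm chamfer, 38 mm deep) on the eye's arc, 130 mm from the hinge. It is screwed fast at an unreported setting: its hole meets the eye at a bar angle somewhere from -0.15 to 0.15 rad (20 mm either way)
- hold_bar (a joint): angle of the hold-down bar about the vertical hinge axis, rad: 0 lies along the clamp's -y over the die and the keeper; positive is open, the bar swinging towards the clamp's +x (anticlockwise from above); it turns from -0.19 to 1.0 and stays where it is left (stiff hinge, about 1 N at the eye)
- bar_hinge (a point): point on the hinge axis of the bar, level with the bar's top (62 mm above the worktop); it does not move
- bar_eye (a point): centre of the mouth of the eye in the bar, on its top face 62 mm above the worktop; the eye is a vertical round hole 11.6 mm wide with a 1.5 mm chamfer, through the 12 mm thick bar, 130 mm from the hinge axis; the bar is 30 mm wide here
- bar_handle (a point): centre of the narrow end of the bar, 180 mm from the hinge axis, 56 mm above the worktop; 16 mm wide, 12 mm thick, free for 25 mm along the bar before it widens to the eye and 20 mm outward; the point turns with the bar, its y axis runs along the bar towards the hinge
- pin_grip (a point): point to grip on the locking pin: on its axis, 24 mm above its shoulder and 20 mm below its top, in the 20 mm wide, 44 mm tall round dark head; the steel shank below is 10 mm wide and 46 mm long with a small 0.8 mm chamfer at its foot. The pin stands upright; its z axis points up
- pin_shoulder (a point): centre of the underside of the pin's head, where the shank begins; rests on the bar when the pin is home
- pin_tip (a point): foot of the pin, on its axis, 46 mm below the shoulder
- pin: the locking pin, 0.1 kg, 90 mm long; origin at its foot, z up towards the head
- pin_stand: grey block 56 x 56 x 52 mm, fixed, in which the pin stands at the start, its shoulder on the block's top; vertical hole 13 mm wide; origin at the centre of its underside
- die: pellet die, knurled steel ring 45 mm wide and 38 mm tall, loose in its nest on the base plate, 65 mm from the hinge; its top is level with the keeper's within 2 mm; origin under its centre
- punch: bystander: steel die punch on its flange, 27 mm wide, 52 mm tall
- sample_jar: bystander: white sample jar with white lid, 53 mm wide, 61 mm tall
- beaker: bystander: small clear beaker, 54 mm wide, 70 mm tall
- tweezers: bystander: steel tweezers lying flat, 127 mm long
Things that resemble listed ones, but are neither listed nor needed, are in the scene too. What is shaped like the die but purple or yellow is not meant. Of the things that look like the pin, the smaller one is meant.

How it is judged:
At the end, for the whole second after the job is handed in: the bar lies over the keeper (within 0.17 rad of 0), the pin stands upright (within 0.08 rad) through eye and keeper with its axis within 4 mm of the eye's its shoulder within 3 mm of the bar, the die is in its nest (60 to 70 mm from the hinge), and the pin is at rest and released (value of joint hold_bar between -0.17 and 0.17 rad and z of pin_shoulder in the frame of bar_eye below 0.003 m and z of pin_tip in the frame of bar_eye below -0.043 m and horizontal distance between each of pin_shoulder, pin_tip and bar_eye below 0.004 m and angle between pin's own z axis and vertical below 0.08 rad and z of die in the frame of clamp below 0.015 m and horizontal distance between die and bar_hinge between 0.06 and 0.07 m and linear speed of pin below 0.01 m/s); the robot touches nothing.
It fails at once if the pin is pressed on the holder, its bar or its keeper with more than 30 N (contact force between pin and clamp above 30 N).
It fails at once if the die is moved by more than 10 mm (distance of die from where it was at the start of the episode above 0.01 m).
It fails at once if a bystander is moved by more than 30 mm (distance of any of punch, sample_jar, beaker, tweezers from where it was at the start of the episode above 0.03 m).
It also fails if it takes over 70 s, if anything falls off the work surface, if the arm or the gripper's body presses on something with over 40 N, if the wrist force passes 120 N, or if a joint passes its speed limit or range.

## Working session

There is one attempt and no reset: what is moved stays moved. The work goes in short steps, Python scripts to look and compute and a tool call to move; the robot and the scene stay as the last step left them, time stands still between calls to the robot, and variables do not carry over. Pictures are saved under pics/ and viewed, and the job is handed in when it is done.

Besides the shell and the picture viewer there is one more tool, called as a command line: name --argument value ..., lists and objects as JSON in quotes. arm_command: Moves the arm, as the interface text tells. Its arguments: {"type":"object","properties":{"deltas":{"type":"array","items":{"type":"object","properties":{"xyz":{"type":"array","items":{"type":"number"}},"turn":{"type":"number"},"jaw":{"type":"number"}}}},"force":{"type":"number"}},"required":["deltas"]}

```bash
mkdir -p pics; ls; python3 - <<'E'
from cell import observe,get_image
import cv2
print(observe())
for n in ["scene","side","wrist"]:
    d=get_image(n); cv2.imwrite(f"pics/{n}0.png",d["frame"][:,:,::-1]); print(n,d["camera_matrix"],d["distortion"],d["cam_to_world"].round(3) )
    import numpy as np; np.savez(f"pics/{n}0.npz",**d)
E
```

```text
pics
{'clock': 0.0, 'joints': array([-0.1026011 ,  0.43523872,  0.02498709,  1.57408678, -0.01157544,
        1.13400916, -0.07509637]), 'dq': array([-1.08969133e-03,  1.01484338e-03,  2.22603712e-04,  2.12111472e-03,
        6.34823165e-04,  7.38713321e-05, -7.54176248e-04]), 'joint_efforts': array([ 3.89017032e-04, -6.67853522e+01,  9.84863900e-01, -3.14464223e+01,
       -6.05165795e-02,  4.27553023e-02,  1.12382318e-04]), 'position': array([ 6.24441766e-01, -7.83067492e-05,  1.96139406e-01]), 'ee_rot': array([-2.22080832e+00, -2.22065873e+00,  1.95561154e-03]), 'force': array([-0.15472677, -0.88297062, -0.4701333 ]), 'ft_torque': array([ 0.0293618 , -0.01827283,  0.0109883 ]), 'width': 0.9989499135094784}
scene [[403.27301931   0.         272.65250783]
 [  0.         403.27301931 210.30054611]
 [  0.           0.           1.        ]] [-0.01703225  0.          0.          0.          0.        ] [[-0.558  0.537 -0.632 -0.225]
 [-0.83  -0.377  0.411  0.462]
 [-0.018  0.754  0.656  0.887]
 [ 0.     0.     0.     1.   ]]
side [[544.26264736   0.         277.28016114]
 [  0.         544.26264736 199.10309501]
 [  0.           0.           1.        ]] [0.06816358 0.         0.         0.         0.        ] [[ 0.957  0.119 -0.266  0.212]
 [-0.291  0.448 -0.845 -1.16 ]
 [ 0.018  0.886  0.463  0.679]
 [ 0.     0.     0.     1.   ]]
wrist [[331.81322672   0.         282.30431824]
 [  0.         331.81322672 204.95215478]
 [  0.           0.           1.        ]] [-0.03547708  0.          0.          0.          0.        ] [[ 1.    -0.001  0.001  0.625]
 [ 0.001  0.953  0.303  0.085]
 [-0.001 -0.303  0.953  0.384]
 [ 0.     0.     0.     1.   ]]
```

View pics/scene0.png

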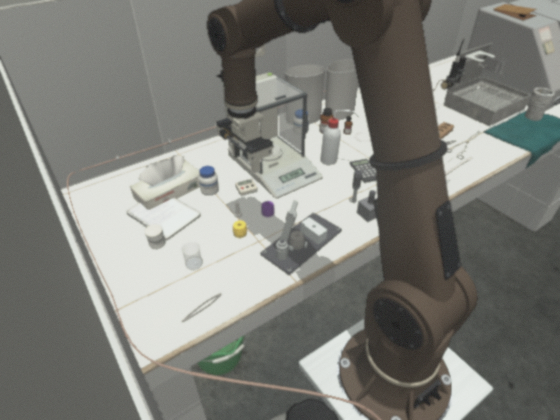

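View pics/side0.png

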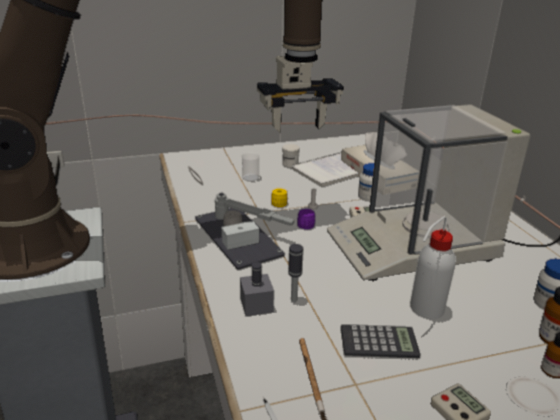

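View pics/wrist0.png

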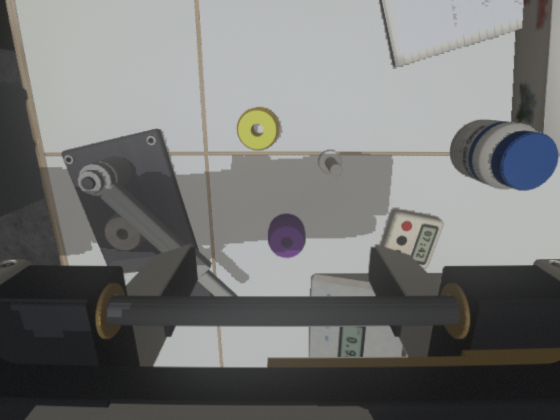

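```bash
cat > h.py <<'E'
import numpy as np,cv2
def pts(d):
    K=d["camera_matrix"];D=d["distortion"];h,w=d["depth"].shape
    u,v=np.meshgrid(np.arange(w),np.arange(h))
    n=cv2.undistortPoints(np.stack([u,v],-1).reshape(-1,1,2).astype(float),K,D).reshape(h,w,2)
    z=d["depth"]; P=np.stack([n[...,0]*z,-n[...,1]*z,-z,np.ones_like(z)],-1)@d["cam_to_world"].T
    P=P[...,:3]; P[z<=0]=np.nan; return P
def ray(d,u,v,zw):
    n=cv2.undistortPoints(np.array([[[u,v]]],float),d["camera_matrix"],d["distortion"]).ravel()
    T=d["cam_to_world"]; r=T[:3,:3]@np.array([n[0],-n[1],-1]); o=T[:3,3]
    return o+r*(zw-o[2])/r[2]
def proj(d,p):
    T=np.linalg.inv(d["cam_to_world"]); c=T[:3,:3]@np.asarray(p,float)+T[:3,3]
    c=np.array([[c[0],-c[1],-c[2]]]); return cv2.projectPoints(c,np.zeros(3),np.zeros(3),d["camera_matrix"],d["distortion"])[0].ravel()
def crop(d,x0,y0,x1,y1,name,s=4):
    im=d["frame"][y0:y1,x0:x1,::-1]; cv2.imwrite("pics/"+name,cv2.resize(im,None,fx=s,fy=s,interpolation=cv2.INTER_CUBIC))
E
python3 - <<'E'
from h import *
L=lambda n:dict(np.load(f"pics/{n}0.npz"))
s,w=L("side"),L("wrist")
crop(s,185,170,345,320,"side0c.png",5)
crop(w,30,110,270,310,"wrist0c.png",3)
P=pts(s)
for n,(u,v) in dict(hinge=(221,200),keeper=(240,235),pintop=(257,266),standtop=(257,284),stand2=(248,290),tall=(296,255),base=(225,240)).items(): print(n,P[v,u].round(3))
P=pts(w)
for n,(u,v) in dict(hinge=(92,180),die=(110,230),bar=(150,215),base=(140,170),purple=(285,225),punch=(330,158)).items(): print(n,P[v,u].round(3))
E
```

```text
hinge [0.434 0.002 0.059]
keeper [ 0.447 -0.141  0.041]
pintop [ 0.432 -0.345  0.096]
standtop [ 0.43  -0.35   0.058]
stand2 [ 0.411 -0.355  0.052]
tall [ 0.504 -0.356  0.115]
base [ 0.415 -0.13   0.027]
hinge [0.44  0.012 0.075]
die [ 0.436 -0.05   0.05 ]
bar [ 0.486 -0.03   0.058]
base [0.462 0.009 0.013]
purple [ 0.628 -0.048  0.038]
punch [0.678 0.023 0.016]
```

View pics/side0c.png

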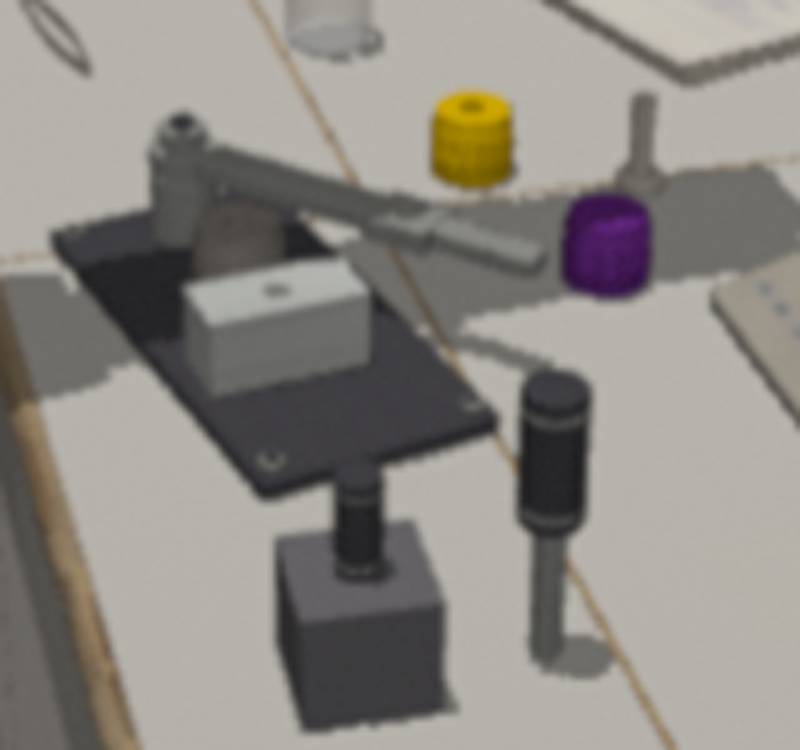

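View pics/wrist0c.png

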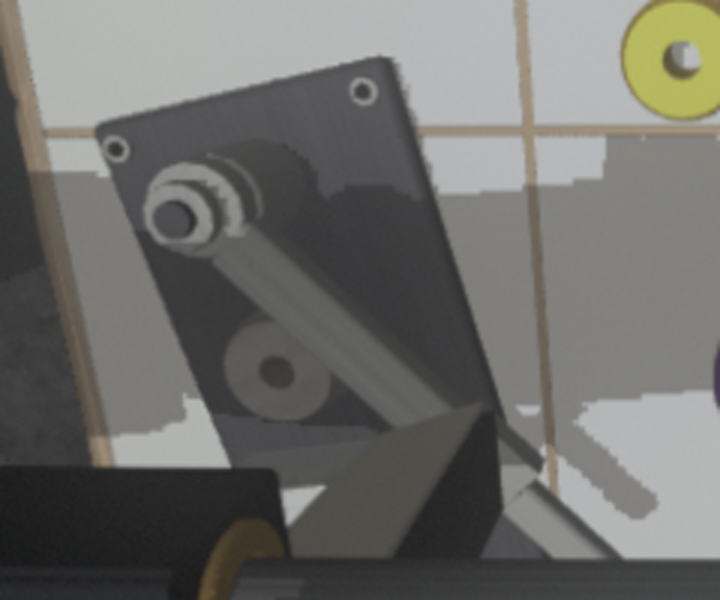

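```bash
python3 - <<'E'
from h import *
L=lambda n:dict(np.load(f"pics/{n}0.npz"))
s,w=L("side"),L("wrist")
for nm,u,v,z in [("c+y-x",196,217,.012),("c-y-x",239,268.4,.012),("c-y+x",284,254,.012),("hole",240.4,228,.048),("eye",185+400/5,170+215/5,.062),("barend",185+540/5,170+250/5,.062),("hingetop",221.5,193.5,.08),
  ("stand",185+277/5,170+540/5,.052),("stand",185+302/5,170+618/5,.052),("stand",185+443/5,170+600/5,.052),("stand",185+412/5,170+522/5,.052),("pintop",185+358/5,170+470/5,.096),("talltop",185+556/5,170+388/5,.12),("tallfoot",185+546/5,170+657/5,.0)]: print("side",nm,ray(s,u,v,z).round(4))
for nm,u,v,z in [("c+y-x",62.3,152.3,.012),("c+y+x",159.3,129.3,.012),("hinge",92-3,182,.075),("post",92+7,180,.062),("die",30+277/3,110+370/3,.048)]: print("wrist",nm,ray(w,u,v,z).round(4))
P=pts(w); 
for u,v in [(80,180),(90,182),(100,175),(105,187),(108,178)]: print(P[v,u].round(4))
E
```

```text
side c+y-x [0.3729 0.0171 0.012 ]
side c-y-x [ 0.4241 -0.2258  0.012 ]
side c-y+x [ 0.5328 -0.1985  0.012 ]
side hole [ 0.4523 -0.1227  0.048 ]
side eye [ 0.5182 -0.0941  0.062 ]
side barend [ 0.5709 -0.1423  0.062 ]
side hingetop [ 0.4343 -0.0049  0.08  ]
side stand [ 0.4066 -0.314   0.052 ]
side stand [ 0.4041 -0.3641  0.052 ]
side stand [ 0.4578 -0.3677  0.052 ]
side stand [ 0.4603 -0.3166  0.052 ]
side pintop [ 0.4325 -0.3384  0.096 ]
side talltop [ 0.5098 -0.3395  0.12  ]
side tallfoot [ 0.507  -0.3481  0.    ]
wrist c+y-x [0.3736 0.0296 0.012 ]
wrist c+y+x [0.4885 0.0545 0.012 ]
wrist hinge [0.4371 0.0101 0.075 ]
wrist post [0.4399 0.009  0.062 ]
wrist die [ 0.448  -0.0547  0.048 ]
[0.4268 0.0115 0.0723]
[0.4391 0.0105 0.0767]
[0.445  0.0154 0.0676]
[0.4447 0.0016 0.0616]
[0.4495 0.011  0.062 ]
```

```bash
python3 - <<'E'
from h import *
L=lambda n:dict(np.load(f"pics/{n}0.npz"))
s,w,c=L("side"),L("wrist"),L("scene")
P=pts(s)
print([P[v,u].round(4) for u,v in [(200,300),(330,240),(150,200),(240,190)]])
P=pts(w)
print([P[v,u].round(4) for u,v in [(240,60),(230,220),(50,240),(330,260)]])
print("yellow",ray(s,185+472/5,170+105/5,.038),ray(w,257,129,.038))
print("punchtop",ray(s,185+645/5,170+98/5,.052),ray(w,334,167,.052))
print("plate corner hole",ray(s,185+270/5,170+460/5,.012))
crop(c,250,190,400,290,"scene0c.png",5)
E
```

```text
[array([ 0.3302, -0.2856, -0.0062]), array([ 0.6622, -0.1512, -0.0011]), array([ 0.289 ,  0.475 , -0.1615]), array([ 0.5177,  0.1574, -0.    ])]
[array([0.5791, 0.1263, 0.001 ]), array([ 0.5598, -0.0571, -0.0015]), array([-0.3413, -0.4647, -0.8599]), array([ 6.860e-01, -1.114e-01, -4.000e-04])]
yellow [0.59868993 0.05157808 0.038     ] [0.59866287 0.05668715 0.038     ]
punchtop [0.67890818 0.00984854 0.052     ] [0.67709087 0.02011943 0.052     ]
plate corner hole [ 0.42966072 -0.20248101  0.012     ]
```

View pics/scene0c.png

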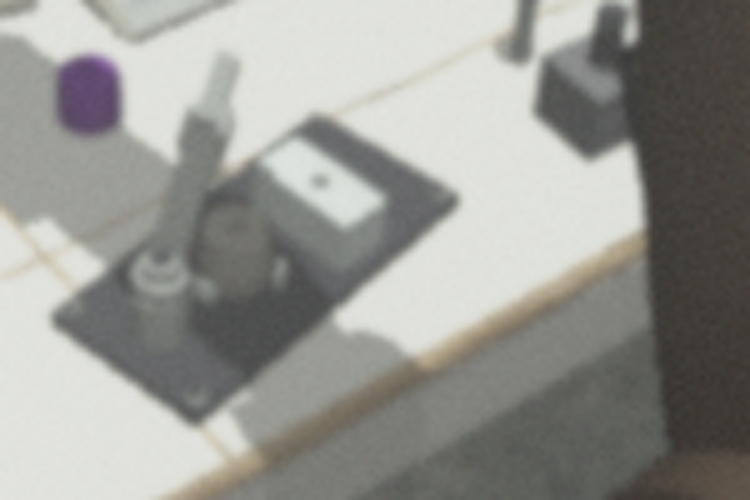

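arm_command --deltas '[{"xyz":[-10,-10.4,0],"turn":0,"jaw":0},{"xyz":[-10,-10.4,0],"turn":0,"jaw":0},{"xyz":[-10,-10.4,0],"turn":0,"jaw":0},{"xyz":[-10,-10.4,0],"turn":0,"jaw":0},{"xyz":[-10,-10.4,0],"turn":0,"jaw":0}]'

```text
clock: 0.57
position: [0.5168, -0.1047, 0.1965]
ee_rot: [-2.228, -2.214, 0.006]
force: [0.5, 0.5, 0.5]
width: 1.0
```

```bash
python3 - <<'E'
from cell import observe,get_image
from h import *
o=observe(); print(o["position"],o["force"],o["clock"],o["dq"])
d=get_image("wrist"); np.savez("pics/wrist1.npz",**d); crop(d,0,0,560,420,"wrist1.png",1)
E
```

```text
[ 0.51679277 -0.1047302   0.19651557] [0.50164259 0.45717193 0.50501436] 0.5667 [-0.04225245  0.03835949 -0.05593899 -0.06779104 -0.01749381 -0.00532499
 -0.05208173]
```

View pics/wrist1.png

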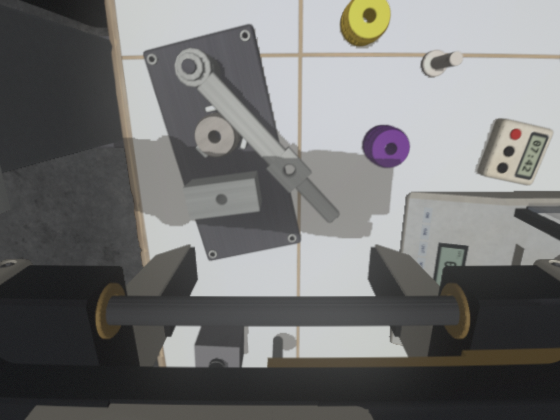

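```bash
python3 - <<'E'
from h import *
d=dict(np.load("pics/wrist1.npz"))
crop(d,140,20,345,265,"w1c.png",3)
crop(d,180,310,320,400,"w1p.png",5)
E
```

```text
(no output)
```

View pics/w1c.png

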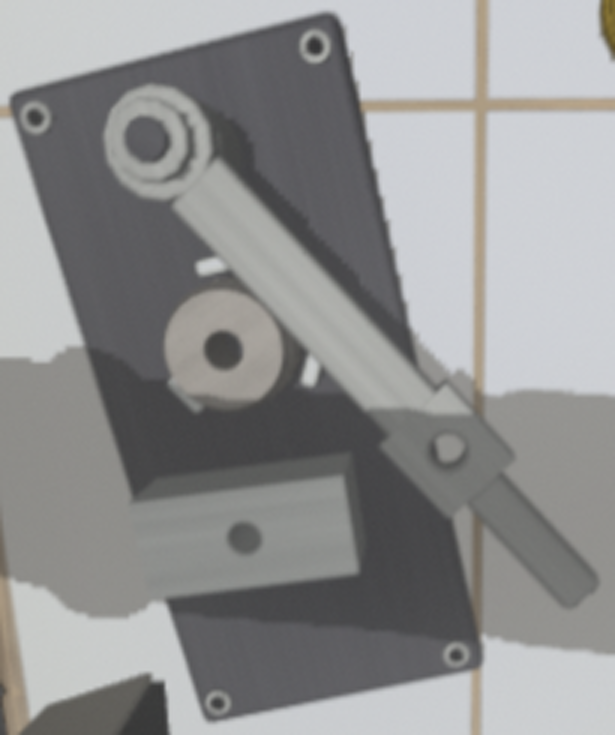

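View pics/w1p.png

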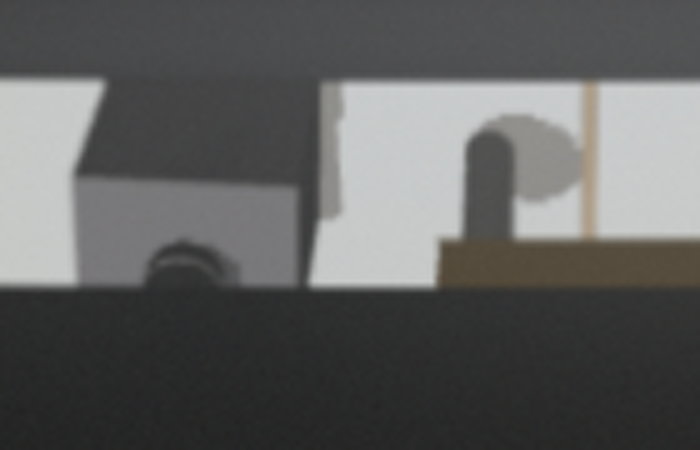

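```bash
python3 - <<'E'
from h import *
d=dict(np.load("pics/wrist1.npz"))
R=lambda u,v,z:ray(d,140+u/3,20+v/3,z)[:2]
C={n:R(*p,.012) for n,p in dict(bl=(12,97),br=(338,14),fl=(208,719),fr=(480,662)).items()}
print({k:v.round(4) for k,v in C.items()})
print("sizes",[np.linalg.norm(C[a]-C[b]).round(4) for a,b in ("bl br","fl fr","bl fl","br fr") for a,b in [(a,b)]] if 0 else [round(np.linalg.norm(C[a]-C[b]),4) for a,b in (("bl","br"),("fl","fr"),("bl","fl"),("br","fr"))])
ctr=sum(C.values())/4
ey=(C["bl"]+C["br"]-C["fl"]-C["fr"]);ey/=np.linalg.norm(ey); ex=np.array([ey[1],-ey[0]])
hinge=ctr+.09*ey; print("ctr",ctr,"ey",ey,"yaw",np.arctan2(ex[1],ex[0]),"hinge pred",hinge)
print("hinge meas",R(151,137,.0745),"nut",R(155,140,.072))
die=R(223,350,.050);print("die",die,np.linalg.norm(die-hinge),"pred",ctr+.025*ey)
P=pts(d)
for u,v in [(151,137),(200,350),(448,450),(410,450),(180,540),(540,555)]: print((u,v),P[int(20+v/3),int(140+u/3)].round(4))
for n,p,z in (("hole",(245,538),.048),("eye",(448,450),.062),("end",(583,594),.062)):
    q=R(*p,z); r=q-hinge; print(n,q,"r",np.linalg.norm(r),"ang",np.arctan2(r@ex,-r@ey))
for n,(u,v),z in (("stand",(75,175),.052),("stand",(298,187),.052),("pinring",(186,270),.056),("tallfoot",(490,140),.0)): print(n,ray(d,180+u/5,310+v/5,z))
E
```

```text
{'bl': array([0.3733, 0.0294]), 'br': array([0.4874, 0.0539]), 'fl': array([ 0.4248, -0.2095]), 'fr': array([ 0.5377, -0.1841])}
sizes [np.float64(0.1167), np.float64(0.1157), np.float64(0.2444), np.float64(0.2432)]
ctr [ 0.45577303 -0.07760365] ey [-0.20887349  0.97794267] yaw 0.2104228992776668 hinge pred [0.43697442 0.01041119]
hinge meas [0.43710027 0.0098067 ] nut [0.43756013 0.00919755]
die [ 0.44917593 -0.05425039] 0.0658027137648992 pred [ 0.45055119 -0.05315508]
(151, 137) [0.4371 0.0103 0.0753]
(200, 350) [ 0.4408 -0.0535  0.0498]
(448, 450) [ 5.244e-01 -9.890e-02 -3.000e-04]
(410, 450) [ 0.5105 -0.0859  0.0622]
(180, 540) [ 0.4294 -0.1203  0.0494]
(540, 555) [ 0.555  -0.1222  0.0627]
hole [ 0.45219456 -0.12010236] r 0.13139802407788037 ang -0.09432991365966688
eye [ 0.52370984 -0.08596488] r 0.1296587041387939 ang 0.522374773745664
end [ 0.5702907 -0.136606 ] r 0.19846230849755997 ang 0.5261405068900706
stand [ 0.4080526  -0.30586419  0.052     ]
stand [ 0.46291062 -0.30927261  0.052     ]
pinring [ 0.43441479 -0.33138492  0.056     ]
tallfoot [ 0.50912152 -0.33840122  0.        ]
```

```bash
cat >> h.py <<'E'
from scipy.spatial.transform import Rotation as Ro
hinge=np.array([.437,.010]); YAW=.2104
def hp(th,r): 
    f=YAW+th; return hinge+r*np.array([np.sin(f),-np.cos(f)])
def go(o,target,ang=None):
    "deltas (cm,deg) to target TCP xyz, jaw axis angle ang(rad, world)"
    R=Ro.from_rotvec(o["ee_rot"]).as_matrix()
    dl=R.T@(np.asarray(target)-o["position"])*100
    y=R[:,1]; a=np.arctan2(y[1],y[0])
    t=None if ang is None else -np.degrees((ang-a+np.pi/2)%np.pi-np.pi/2)
    return dl.round(2),t,"tilt",np.degrees(np.arccos(-R[2,2])).round(2),"jawang",round(float(np.degrees(a)),2)
E
python3 - <<'E'
from h import *
from cell import observe
o=observe(); p=hp(.524,.18); print(p,go(o,[*p,.12],YAW+.524))
E
```

```text
[ 0.55762555 -0.12360193] (array([-2.11,  3.89,  7.67]), np.float64(-42.31283542464853), 'tilt', np.float64(0.1), 'jawang', -0.23)
```

arm_command --deltas '[{"xyz":[-2.1,3.9,7.6],"turn":-42,"jaw":165},{"xyz":[-2.1,3.9,7.6],"turn":-42,"jaw":165},{"xyz":[-2.1,3.9,7.6],"turn":-42,"jaw":165},{"xyz":[-2.1,3.9,7.6],"turn":-42,"jaw":165},{"xyz":[-2.1,3.9,7.6],"turn":-42,"jaw":165}]' --force 10

```text
clock: 1.03
position: [0.5583, -0.1221, 0.119]
ee_rot: [-1.419, -2.799, 0.002]
force: [0.0, -0.4, 0.6]
width: 0.688
```

```bash
python3 - <<'E'
from h import *
from cell import observe
o=observe(); p=hp(.524,.18); print(o["position"],o["width"],go(o,[*p,.054],YAW+.524))
E
```

```text
[ 0.55828612 -0.12210159  0.11900319] 0.6876348042757581 (array([-0.1 , -0.13,  6.5 ]), np.float64(-5.847229352804532), 'tilt', np.float64(0.21), 'jawang', 36.23)
```

arm_command --deltas '[{"xyz":[-0.1,-0.1,0],"turn":-6,"jaw":165},{"xyz":[-0.1,-0.1,1.5],"turn":-6,"jaw":165},{"xyz":[-0.1,-0.1,4],"turn":-6,"jaw":165},{"xyz":[-0.1,-0.1,6.5],"turn":-6,"jaw":165},{"xyz":[-0.1,-0.1,6.5],"turn":-6,"jaw":165}]'

```text
clock: 1.45
position: [0.5556, -0.1217, 0.0497]
ee_rot: [-1.266, -2.864, 0.003]
force: [-1.6, 0.2, -0.3]
width: 0.362
```

```bash
python3 - <<'E'
from h import *
from cell import observe,get_image
o=observe(); p=hp(.524,.18); print(o["position"],o["force"],o["width"],go(o,[*p,.054],YAW+.524))
d=get_image("wrist"); crop(d,0,0,560,420,"w2.png",1)
E
```

```text
[ 0.55559278 -0.12173062  0.04965616] [-1.60841392  0.19966084 -0.33718379] 0.36226105082883553 (array([-0.27,  0.02, -0.44]), np.float64(0.23905873447920856), 'tilt', np.float64(0.59), 'jawang', 42.32)
```

View pics/w2.png

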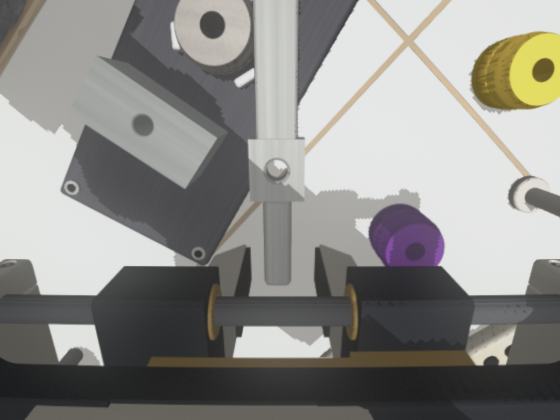

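arm_command --deltas '[{"xyz":[-0.2,0,-0.3],"turn":0,"jaw":255},{"xyz":[-0.2,0,-0.3],"turn":0,"jaw":255},{"xyz":[-0.2,0,-0.3],"turn":0,"jaw":255},{"xyz":[-0.2,0,-0.3],"turn":0,"jaw":255}]' --force 8

```text
clock: 1.83
position: [0.559, -0.1236, 0.0561]
ee_rot: [-1.267, -2.868, 0.001]
force: [1.1, -0.1, 0.3]
width: 0.114
```

```bash
cat > arc.py <<'E'
from h import *
import sys
from cell import observe
o=observe(); print(o["position"],o["force"],o["width"],o["clock"])
r=o["position"][:2]-hinge; th=np.arctan2(r[0],-r[1])-YAW; print("r",np.linalg.norm(r),"th",th)
t0=float(sys.argv[1]); n=int(sys.argv[2])
for k in range(1,n+1):
    t=th+(t0-th)*k/n; print(go(o,[*hp(t,.18),.0535],YAW+t))
E
python3 arc.py -0.094 7
```

```text
[ 0.55897133 -0.12355169  0.05611056] [ 1.06483439 -0.05908037  0.25883927] 0.11351758145284037 1.8333
r 0.18086752430598058 th 0.5297089349003868
(array([ 0.15, -1.6 ,  0.27]), np.float64(5.010747888416244), 'tilt', np.float64(0.36), 'jawang', 42.31)
(array([ 0.37, -3.19,  0.27]), np.float64(10.115874976186532), 'tilt', np.float64(0.36), 'jawang', 42.31)
(array([ 0.72, -4.75,  0.28]), np.float64(15.22100206395682), 'tilt', np.float64(0.36), 'jawang', 42.31)
(array([ 1.21, -6.28,  0.29]), np.float64(20.326129151727095), 'tilt', np.float64(0.36), 'jawang', 42.31)
(array([ 1.83, -7.76,  0.3 ]), np.float64(25.431256239497372), 'tilt', np.float64(0.36), 'jawang', 42.31)
(array([ 2.58, -9.17,  0.31]), np.float64(30.536383327267657), 'tilt', np.float64(0.36), 'jawang', 42.31)
(array([  3.46, -10.52,   0.31]), np.float64(35.64151041503794), 'tilt', np.float64(0.36), 'jawang', 42.31)
```

arm_command --deltas '[{"xyz":[0,0,0.2],"turn":0,"jaw":255},{"xyz":[0,0,0.2],"turn":0,"jaw":255}]'

```text
clock: 2.0
position: [0.5593, -0.1235, 0.0546]
ee_rot: [-1.268, -2.869, 0.001]
force: [-0.8, 0.6, -0.0]
width: 0.009
```

```bash
python3 - <<'E'
from h import *
from cell import observe,get_image
o=observe(); p=hp(.524,.18); print(o["position"],o["force"],o["width"],go(o,[*p,.054],YAW+.524))
d=get_image("wrist"); crop(d,180,100,380,320,"w3.png",3)
d=get_image("side"); crop(d,185,90,345,260,"s3.png",4)
E
```

```text
[ 0.55931414 -0.12353723  0.05457016] [-0.80239462  0.55947199 -0.03092783] 0.008518103582488569 (array([ 0.11, -0.13,  0.06]), np.float64(0.23265011987091375), 'tilt', np.float64(0.31), 'jawang', 42.31)
```

View pics/w3.png

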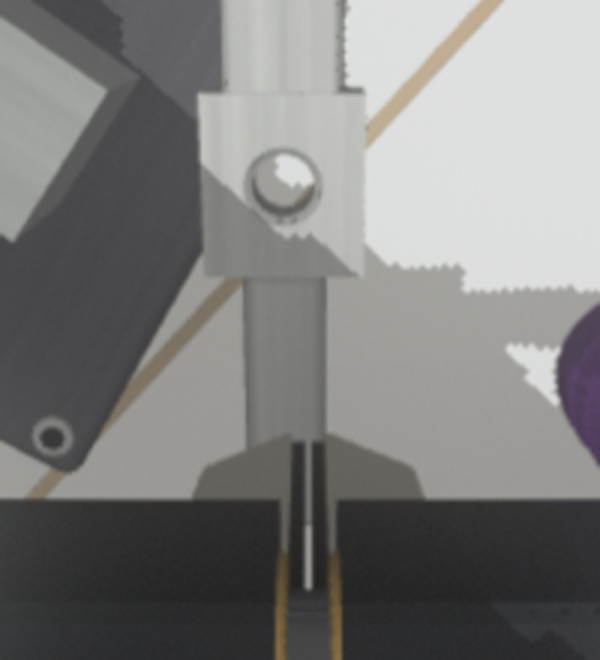

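View pics/s3.png

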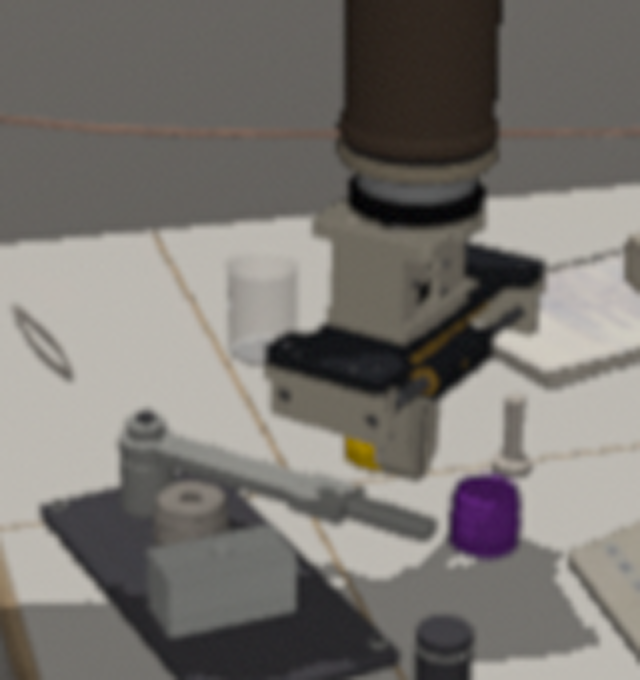

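```bash
python3 - <<'E'
from h import *
from cell import observe,get_image
o=observe(); d=get_image("side"); w=get_image("wrist")
print(proj(d,o["position"]), proj(w,o["position"]), w["cam_to_world"][:3,3])
for z in (.05,.08,.1): print(z,ray(d,282,208,z))
print(o["position"],o["clock"])
P=pts(w)
for u,v in [(240,120),(280,230),(265,250),(300,255),(270,262)]: print((u,v),P[v,u].round(4))
P=pts(d)
for u,v in [(280,200),(285,206),(275,204),(285,219)]: print((u,v),P[v,u].round(4))
E
```

```text
[285.43175244 219.67044734] [278.92727474 243.12462224] [ 0.5043167  -0.05997184  0.24282575]
0.05 [ 0.57061259 -0.06009635  0.05      ]
0.08 [ 0.55349267 -0.1126005   0.08      ]
0.1 [ 0.54207939 -0.14760327  0.1       ]
[ 0.55898243 -0.12353686  0.05427259] 2.1
(240, 120) [ 0.491  -0.0885  0.0117]
(280, 230) [ 0.5517 -0.1144  0.0617]
(265, 250) [ 0.5454 -0.1182  0.0922]
(300, 255) [ 0.5583 -0.1069  0.097 ]
(270, 262) [ 0.548  -0.1167  0.1037]
(280, 200) [ 0.5182 -0.206   0.153 ]
(285, 206) [ 0.5512 -0.141   0.1003]
(275, 204) [0.582  0.0345 0.0106]
(285, 219) [ 0.5562 -0.1285  0.0592]
```

```bash
python3 - <<'E'
from h import *
from cell import observe,get_image
d=get_image("side"); w=get_image("wrist"); c=get_image("scene")
np.savez("pics/s4.npz",**d);np.savez("pics/w4.npz",**w);
P=pts(d)
for u in (283,288):
  for v in range(190,226,3): print((u,v),P[v,u].round(3),end=" ")
  print()
P=pts(w)
for v in range(236,275,4): print(v,[P[v,u].round(3).tolist() for u in (262,272,290,300)])
crop(c,170,100,330,260,"c4.png",4); crop(d,250,160,310,235,"s4.png",8)
print(observe()["width"],observe()["position"],observe()["clock"])
E
```

```text
(283, 190) [ 0.524 -0.206  0.176] (283, 193) [ 0.525 -0.205  0.168] (283, 196) [ 0.525 -0.203  0.16 ] (283, 199) [ 0.525 -0.204  0.154] (283, 202) [ 0.548 -0.135  0.108] (283, 205) [ 0.547 -0.138  0.102] (283, 208) [ 0.551 -0.128  0.088] (283, 211) [0.596 0.009 0.001] (283, 214) [ 0.593 -0.001 -0.001] (283, 217) [ 0.554 -0.119  0.06 ] (283, 220) [ 0.551 -0.129  0.058] (283, 223) [ 0.55  -0.133  0.052] 
(288, 190) [ 0.557 -0.142  0.14 ] (288, 193) [ 0.558 -0.139  0.131] (288, 196) [ 0.557 -0.141  0.125] (288, 199) [ 0.557 -0.144  0.119] (288, 202) [ 0.56  -0.135  0.106] (288, 205) [ 0.558 -0.141  0.102] (288, 208) [ 0.56  -0.136  0.091] (288, 211) [ 0.612  0.015 -0.004] (288, 214) [ 0.604 -0.008  0.001] (288, 217) [ 0.599 -0.025  0.002] (288, 220) [ 0.561 -0.135  0.06 ] (288, 223) [ 0.559 -0.142  0.056] 
236 [[0.547, -0.125, 0.059], [0.55, -0.12, 0.063], [0.577, -0.131, -0.0], [0.582, -0.126, 0.001]]
240 [[0.563, -0.149, -0.001], [0.552, -0.122, 0.062], [0.579, -0.134, -0.0], [0.585, -0.128, 0.001]]
244 [[0.565, -0.151, 0.0], [0.554, -0.124, 0.062], [0.555, -0.11, 0.085], [0.587, -0.131, 0.0]]
248 [[0.567, -0.154, 0.0], [0.548, -0.116, 0.089], [0.555, -0.11, 0.089], [0.558, -0.106, 0.091]]
252 [[0.544, -0.119, 0.094], [0.548, -0.116, 0.093], [0.555, -0.11, 0.094], [0.558, -0.107, 0.094]]
256 [[0.544, -0.119, 0.099], [0.548, -0.116, 0.099], [0.555, -0.11, 0.097], [0.559, -0.107, 0.097]]
260 [[0.545, -0.119, 0.103], [0.549, -0.116, 0.102], [0.555, -0.11, 0.102], [0.558, -0.107, 0.102]]
264 [[0.545, -0.119, 0.106], [0.548, -0.116, 0.106], [0.554, -0.11, 0.107], [0.558, -0.107, 0.106]]
268 [[0.531, -0.098, 0.156], [0.533, -0.096, 0.157], [0.555, -0.111, 0.109], [0.539, -0.091, 0.156]]
272 [[0.531, -0.098, 0.16], [0.533, -0.096, 0.159], [0.554, -0.11, 0.114], [0.539, -0.091, 0.159]]
0.004154177152056042 [ 0.55889287 -0.12351161  0.05407814] 2.35
```

View pics/s4.png

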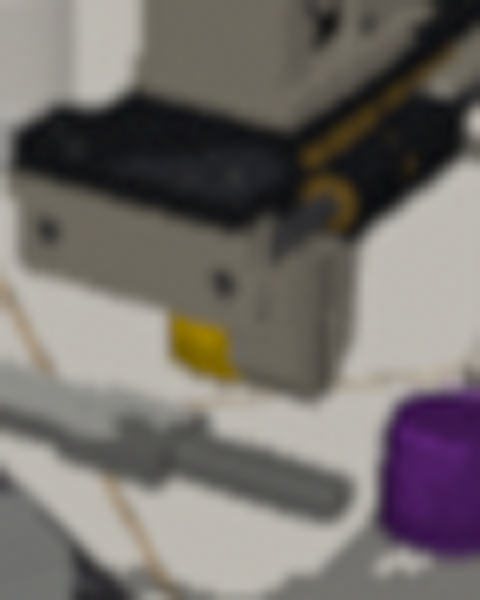

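View pics/c4.png

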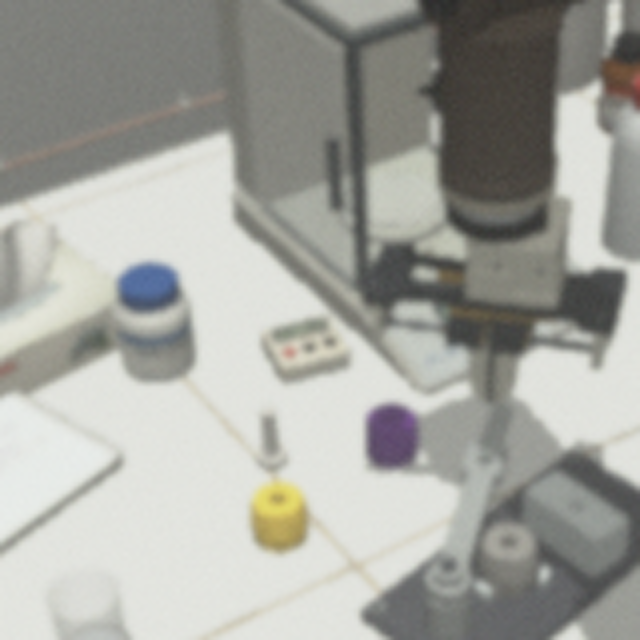

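arm_command --deltas '[{"xyz":[0,0,0],"turn":0,"jaw":165},{"xyz":[0,0,0],"turn":0,"jaw":165},{"xyz":[0,0,0],"turn":0,"jaw":165},{"xyz":[0,0,0],"turn":0,"jaw":165}]'

```text
clock: 2.68
position: [0.5589, -0.1235, 0.0541]
ee_rot: [-1.268, -2.868, 0.001]
force: [0.4, -0.7, -0.2]
width: 0.246
```

```bash
python3 - <<'E'
from h import *
from cell import observe,get_image
w=dict(np.load("pics/w4.npz")); q=ray(w,281.7,247,.087); r=q[:2]-hinge
print(q,np.linalg.norm(r),np.arctan2(r[0],-r[1])-YAW)
o=observe(); w=get_image("wrist"); P=pts(w)
print(o["position"],o["width"],go(o,[*hp(.524,.18),.022],YAW+.524))
crop(w,180,140,380,320,"w5.png",4); np.savez("pics/w5.npz",**w)
E
```

```text
[ 0.55192771 -0.11310496  0.087     ] 0.16841379822100344 0.5406581876536276
[ 0.55891192 -0.12351516  0.05405829] 0.2458533914994605 (array([ 0.06, -0.09,  3.21]), np.float64(0.22927237447704027), 'tilt', np.float64(0.37), 'jawang', 42.31)
```

View pics/w5.png

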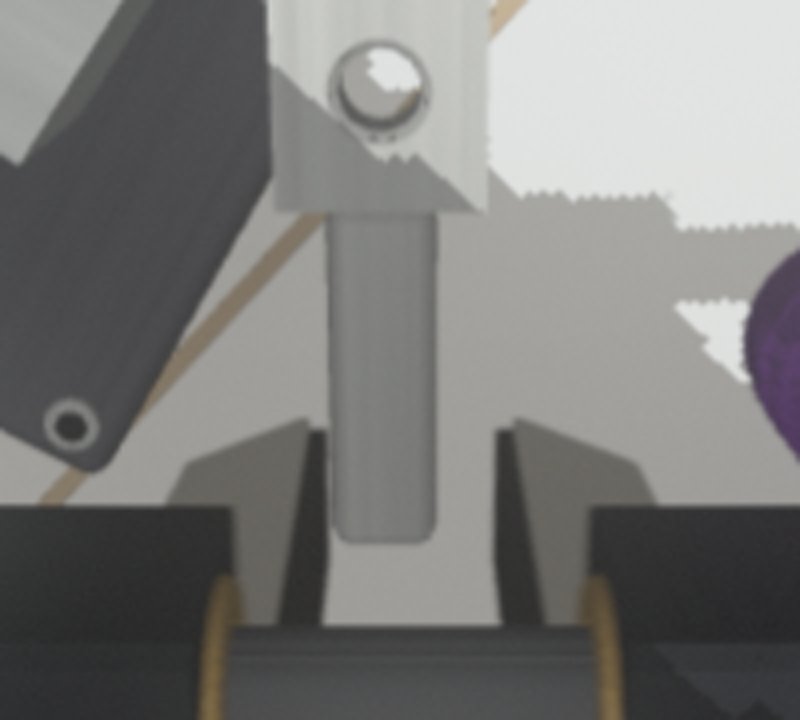

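arm_command --deltas '[{"xyz":[0,-0.2,0],"turn":0,"jaw":160},{"xyz":[0,-0.2,1],"turn":0,"jaw":160},{"xyz":[0,-0.2,2.2],"turn":0,"jaw":160},{"xyz":[0,-0.2,3.0],"turn":0,"jaw":160},{"xyz":[0,-0.2,3.0],"turn":0,"jaw":160}]'

```text
clock: 3.15
position: [0.5556, -0.1247, 0.0219]
ee_rot: [-1.266, -2.865, 0.003]
force: [0.2, 0.2, 1.2]
width: 0.373
```

arm_command --deltas '[{"xyz":[0,0,0],"turn":0,"jaw":255},{"xyz":[0,0,0],"turn":0,"jaw":255},{"xyz":[0,0,0],"turn":0,"jaw":255},{"xyz":[0,0,0],"turn":0,"jaw":255},{"xyz":[0,0,0],"turn":0,"jaw":255}]' --force 8

```text
clock: 3.57
position: [0.5559, -0.1247, 0.0222]
ee_rot: [-1.266, -2.865, 0.003]
force: [-0.2, -0.6, -0.7]
width: 0.175
```

```bash
sed -i 's/.0535\]/.0240]/' arc.py; python3 arc.py -0.094 7; python3 - <<'E'
from h import *
from cell import observe,get_image
w=get_image("wrist"); P=pts(w)
crop(w,180,140,380,320,"w6.png",3); np.savez("pics/w6.npz",**w)
d=get_image("side"); crop(d,235,150,325,245,"s6.png",6)
E
```

```text
[ 0.55587641 -0.12472525  0.02220762] [-0.22608622 -0.55063928 -0.70116795] 0.17488297565472558 3.5667
r 0.1796732981585884 th 0.5125842868889295
(array([ 0.06, -1.56, -0.17]), np.float64(5.857422889271386), 'tilt', np.float64(0.53), 'jawang', 42.32)
(array([ 0.29, -3.1 , -0.16]), np.float64(10.822382826084022), 'tilt', np.float64(0.53), 'jawang', 42.32)
(array([ 0.65, -4.62, -0.15]), np.float64(15.787342762896646), 'tilt', np.float64(0.53), 'jawang', 42.32)
(array([ 1.13, -6.1 , -0.14]), np.float64(20.75230269970927), 'tilt', np.float64(0.53), 'jawang', 42.32)
(array([ 1.75, -7.53, -0.13]), np.float64(25.717262636521895), 'tilt', np.float64(0.53), 'jawang', 42.32)
(array([ 2.49, -8.91, -0.11]), np.float64(30.682222573334528), 'tilt', np.float64(0.53), 'jawang', 42.32)
(array([  3.34, -10.21,  -0.1 ]), np.float64(35.64718251014715), 'tilt', np.float64(0.53), 'jawang', 42.32)
```

View pics/w6.png

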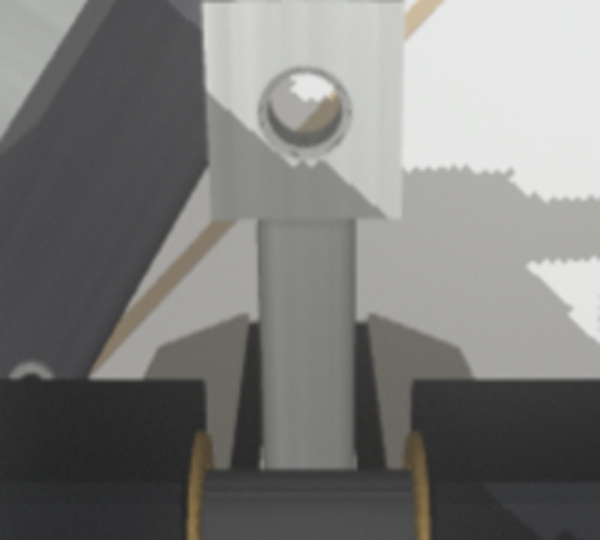

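View pics/s6.png

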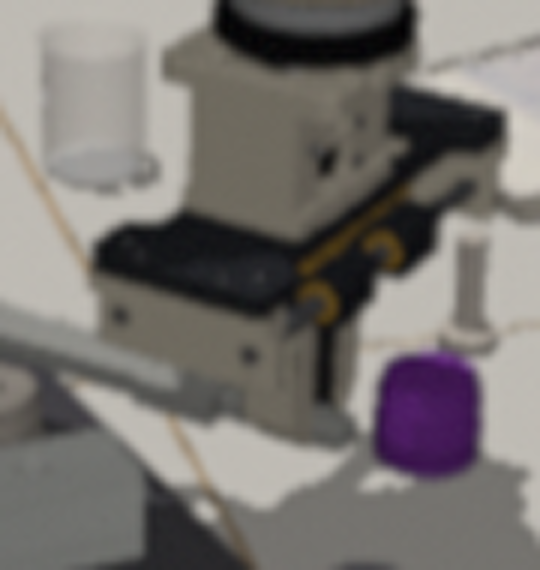

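arm_command --deltas '[{"xyz":[0.1,-1.5,-0.1],"turn":5,"jaw":255},{"xyz":[0.3,-3.1,-0.1],"turn":10,"jaw":255},{"xyz":[0.65,-4.6,-0.1],"turn":15,"jaw":255},{"xyz":[1.15,-6.1,-0.1],"turn":20,"jaw":255},{"xyz":[1.75,-7.5,-0.1],"turn":25,"jaw":255}]'

```text
clock: 4.08
position: [0.488, -0.1636, 0.0234]
ee_rot: [-1.864, -2.519, 0.007]
force: [0.7, -2.5, -9.5]
width: 0.174
```

```bash
python3 arc.py -0.094 3
```

```text
[ 0.48797574 -0.16359176  0.02340611] [ 0.70486285 -2.46431012 -9.53136366] 0.1741612625116499 4.0833
r 0.1809216019006633 th 0.07522373379997246
(array([ 0.13, -1.01, -0.05]), np.float64(3.878037579962212), 'tilt', np.float64(0.51), 'jawang', 17.01)
(array([ 0.23, -2.02, -0.04]), np.float64(7.109972826690136), 'tilt', np.float64(0.51), 'jawang', 17.01)
(array([ 0.38, -3.03, -0.03]), np.float64(10.341908073418047), 'tilt', np.float64(0.51), 'jawang', 17.01)
```

arm_command --deltas '[{"xyz":[0.1,-1.0,0.1],"turn":3.5,"jaw":255},{"xyz":[0.2,-2.0,0.1],"turn":7,"jaw":255},{"xyz":[0.35,-3.0,0.1],"turn":10,"jaw":255},{"xyz":[0.35,-3.0,0.1],"turn":10,"jaw":255}]'

```text
clock: 4.42
position: [0.4568, -0.1704, 0.0231]
ee_rot: [-2.082, -2.343, 0.009]
force: [-1.2, -3.8, -2.3]
width: 0.17
```

```bash
python3 arc.py -0.094 1;  python3 - <<'E'
from h import *
from cell import observe,get_image
w=get_image("wrist"); crop(w,160,20,400,270,"w7.png",3); np.savez("pics/w7.npz",**w)
E
```

```text
[ 0.45682253 -0.17043732  0.02307372] [-1.2390225  -3.80331575 -2.26549826] 0.1703313816238643 4.4167
r 0.1815228914702259 th -0.10098050239715374
(array([ 0.15,  0.13, -0.09]), np.float64(0.080415148709068), 'tilt', np.float64(0.51), 'jawang', 6.75)
```

View pics/w7.png

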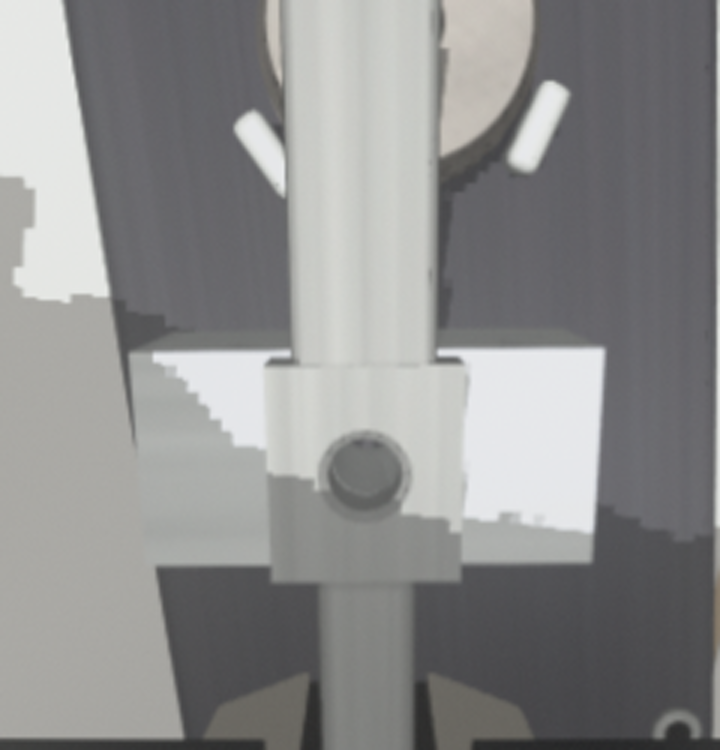

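arm_command --deltas '[{"xyz":[0.1,0.1,0],"turn":0,"jaw":150},{"xyz":[0.1,0.1,0],"turn":0,"jaw":150},{"xyz":[0.1,0.1,0],"turn":0,"jaw":150},{"xyz":[0.1,0.1,-1],"turn":0,"jaw":150},{"xyz":[0.1,0.1,-4],"turn":0,"jaw":150}]'

```text
clock: 4.88
position: [0.4567, -0.168, 0.061]
ee_rot: [-2.073, -2.344, 0.013]
force: [0.6, -0.0, 0.9]
width: 0.408
```

arm_command --deltas '[{"xyz":[-2,0,-4],"turn":0,"jaw":0},{"xyz":[-5,0,-6],"turn":0,"jaw":0},{"xyz":[-5,0,-6],"turn":0,"jaw":0},{"xyz":[-5,0,-6],"turn":0,"jaw":0}]'

```text
clock: 5.22
position: [0.4649, -0.2196, 0.1229]
ee_rot: [-2.079, -2.345, 0.011]
force: [0.1, 0.3, -0.4]
width: 0.655
```

```bash
python3 - <<'E'
from h import *
from cell import observe,get_image
o=observe(); print(o["position"],o["width"],o["clock"])
w=get_image("wrist"); np.savez("pics/w8.npz",**w)
for n,p in (("eye",(*hp(-.1,.13),.062)),("hinge",(*hinge,.075)),("pin",(.4345,-.335,.096))): print(n,proj(w,p))
crop(w,0,0,560,420,"w8.png",1)
u,v=proj(w,(*hp(-.1,.13),.062)).astype(int); crop(w,u-40,v-40,u+40,v+40,"w8e.png",8); print(u,v)
E
```

```text
[ 0.46490536 -0.21961976  0.12287059] 0.6550200891421312 5.2167
eye [280.42975459  76.42017029]
hinge [ 282.16984503 -162.59962687]
pin [227.11242419 356.29366712]
280 76
```

View pics/w8.png

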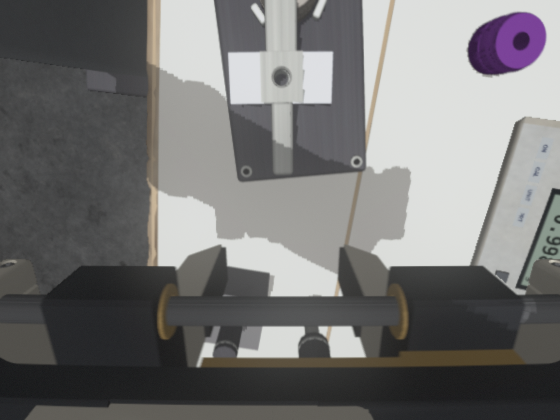

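View pics/w8e.png

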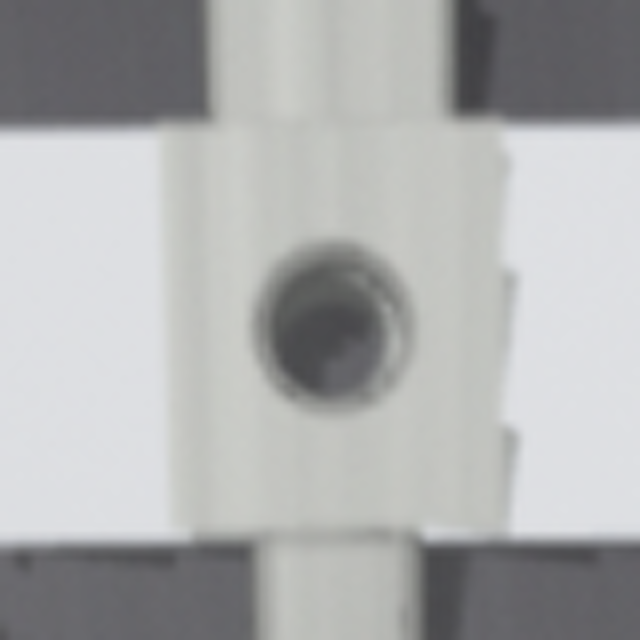

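```bash
python3 - <<'E'
from h import *
from cell import observe
o=observe(); print(go(o,[.434,-.336,.125],np.radians(-80)))
w=dict(np.load("pics/w8.npz")); q=ray(w,281.9,76.9,.062); r=q[:2]-hinge; print(q,np.linalg.norm(r),np.arctan2(r[0],-r[1])-YAW)
q=ray(w,280+8/8,76+5/8,.048);r=q[:2]-hinge; print(q,np.linalg.norm(r),np.arctan2(r[0],-r[1])-YAW)
E
```

```text
(array([-11.35,  -4.41,  -0.32]), np.float64(86.97688736823189), 'tilt', np.float64(0.77), 'jawang', 6.98)
[ 0.45239039 -0.11940133  0.062     ] 0.1303133448713173 -0.09202074605705297
[ 0.45143561 -0.11842871  0.048     ] 0.12923745337799972 -0.09846804873498584
```

arm_command --deltas '[{"xyz":[-11.3,-4.4,-0.5],"turn":87,"jaw":100},{"xyz":[-11.3,-4.4,-0.5],"turn":87,"jaw":100},{"xyz":[-11.3,-4.4,-0.5],"turn":87,"jaw":100},{"xyz":[-11.3,-4.4,-0.5],"turn":87,"jaw":100},{"xyz":[-11.3,-4.4,-0.5],"turn":87,"jaw":100}]'

```text
clock: 5.68
position: [0.4324, -0.3368, 0.1259]
ee_rot: [-2.703, -1.581, 0.02]
force: [1.2, 0.9, -0.5]
width: 0.604
```

```bash
python3 - <<'E'
from h import *
from cell import observe
o=observe(); print(o["joints"],o["position"],go(o,[.434,-.336,.125],np.radians(-80)))
E
```

```text
[ 0.35391357  0.39477039  0.27642729  1.85462404 -0.12280984  0.92397964
  0.17354725] [ 0.432397   -0.33681346  0.12593722] (array([0.15, 0.1 , 0.09]), np.float64(50.64985221830469), 'tilt', np.float64(0.93), 'jawang', -29.35)
```

arm_command --deltas '[{"xyz":[0.1,0.1,0],"turn":50,"jaw":130},{"xyz":[0.1,0.1,0],"turn":50,"jaw":130},{"xyz":[0.1,0.1,0],"turn":50,"jaw":130},{"xyz":[0.1,0.1,0],"turn":50,"jaw":130},{"xyz":[0.1,0.1,0],"turn":50,"jaw":130}]'

```text
clock: 6.1
position: [0.4335, -0.3345, 0.1249]
ee_rot: [-3.059, -0.682, 0.025]
force: [0.5, -0.8, 0.9]
width: 0.492
```

arm_command --deltas '[{"xyz":[0,0,0],"turn":14,"jaw":130},{"xyz":[0,0,0],"turn":14,"jaw":130},{"xyz":[0,0,0],"turn":14,"jaw":130}]'

```text
clock: 6.35
position: [0.4334, -0.3325, 0.1237]
ee_rot: [-3.12, -0.298, 0.03]
force: [-0.8, 0.1, -0.5]
width: 0.493
```

```bash
python3 - <<'E'
from h import *
from cell import observe,get_image
o=observe(); print(o["joints"],o["position"],o["width"],go(o,[.434,-.336,.125],np.radians(-80)))
w=get_image("wrist"); np.savez("pics/w9.npz",**w); crop(w,0,0,560,420,"w9.png",1)
s=get_image("side"); crop(s,180,150,340,320,"s9.png",4); np.savez("pics/s9.npz",**s)
E
```

```text
[ 0.19258053  0.4175018   0.49136344  1.86929941 -0.2315117   0.93185578
 -0.5894074 ] [ 0.43342145 -0.33254362  0.12374638] 0.4925107745655658 (array([-0.01,  0.35, -0.13]), np.float64(0.9130822581304646), 'tilt', np.float64(1.17), 'jawang', -79.09)
```

View pics/w9.png

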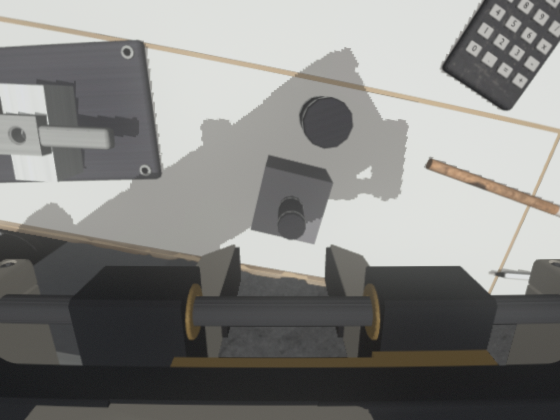

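View pics/s9.png

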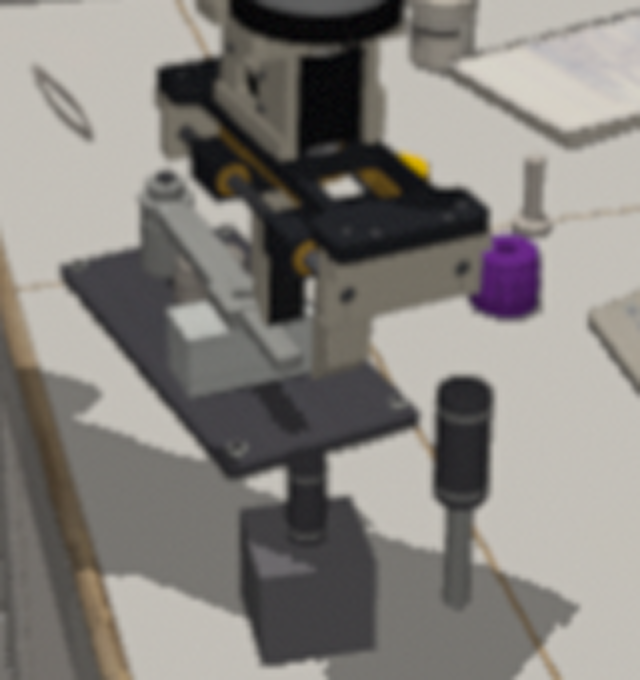

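```bash
python3 - <<'E'
from h import *
from cell import observe
w=dict(np.load("pics/w9.npz")); P=pts(w)
crop(w,235,140,355,290,"w9c.png",5)
for u,v in [(291,228),(288,232),(275,180),(225,262),(345,262),(327,122)]: print((u,v),P[v,u].round(4))
o=observe(); R=Ro.from_rotvec(o["ee_rot"]).as_matrix(); print(R.round(3)); print(proj(w,o["position"]), proj(w,o["position"]-R[:,2]*.031))
E
```

```text
(291, 228) [ 0.4312 -0.3361  0.0959]
(288, 232) [ 0.4281 -0.3346  0.0964]
(275, 180) [ 0.4516 -0.3195  0.0518]
(225, 262) [ 0.4403 -0.302   0.1738]
(345, 262) [ 0.4512 -0.3564  0.1738]
(327, 122) [ 0.5081 -0.3401  0.1253]
[[ 0.98   0.199 -0.019]
 [ 0.199 -0.98   0.005]
 [-0.018 -0.009 -1.   ]]
[287.69846578 241.61997685] [288.45792335 265.69981435]
```

View pics/w9c.png

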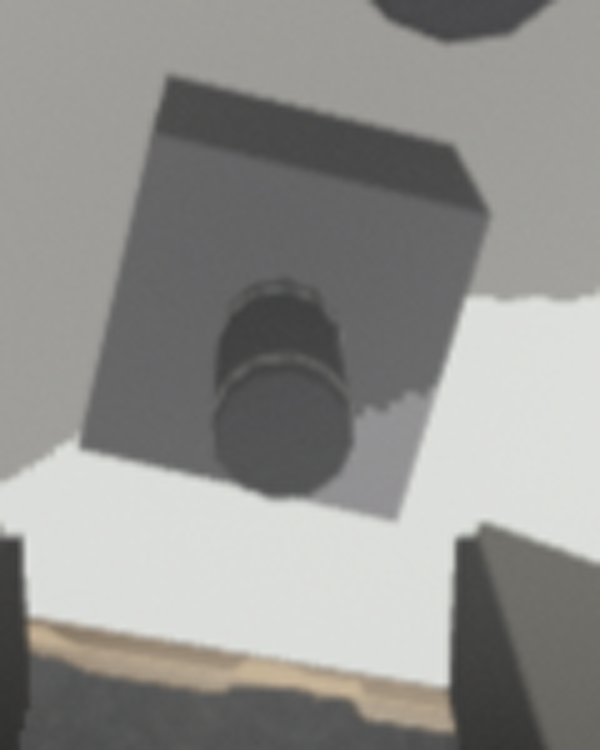

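```bash
python3 - <<'E'
from h import *
from cell import observe
w=dict(np.load("pics/w9.npz"))
R=lambda u,v,z:ray(w,235+u/5,140+v/5,z)
c=[R(*p,.052) for p in ((158,133),(488,212),(398,522),(82,447))]; print(np.array(c).round(4), np.mean(c,0), [np.linalg.norm(c[i]-c[i-1]).round(4) for i in range(4)])
p=R(283,428,.096); print("pin",p)
L=R(22,540,.155);Q=R(457,540,.155); print(L,Q,(L+Q)/2,np.linalg.norm(L-Q), .4925*.092)
o=observe(); print(go(o,[p[0],p[1],.095],np.radians(-80)))
E
```

```text
[[ 0.4611 -0.311   0.052 ]
 [ 0.4586 -0.3653  0.052 ]
 [ 0.4023 -0.3632  0.052 ]
 [ 0.4055 -0.3078  0.052 ]] [ 0.43190669 -0.33684328  0.052     ] [np.float64(0.0557), np.float64(0.0544), np.float64(0.0563), np.float64(0.0555)]
pin [ 0.4331177  -0.33618245  0.096     ]
[ 0.43910919 -0.30640863  0.155     ] [ 0.44791428 -0.35060557  0.155     ] [ 0.44351173 -0.3285071   0.155     ] 0.04506550088117572 0.045309999999999996
(array([-0.04,  0.31,  2.91]), np.float64(1.4581401156919995), 'tilt', np.float64(1.12), 'jawang', -78.54)
```

```bash
python3 - <<'E'
from h import *
from cell import observe
o=observe();print(go(o,[.4323,-.3383,.080],np.radians(-80)))
E
```

```text
(array([-0.14,  0.51,  4.41]), np.float64(1.4581401156919995), 'tilt', np.float64(1.12), 'jawang', -78.54)
```

arm_command --deltas '[{"xyz":[-0.1,0.5,1],"turn":0,"jaw":140},{"xyz":[-0.15,0.5,3],"turn":0,"jaw":140},{"xyz":[-0.15,0.5,4.4],"turn":0,"jaw":140},{"xyz":[-0.15,0.5,4.4],"turn":0,"jaw":140},{"xyz":[-0.15,0.5,4.4],"turn":0,"jaw":140}]'

```text
clock: 6.87
position: [0.4313, -0.338, 0.0792]
ee_rot: [-3.117, -0.315, 0.032]
force: [-0.3, -0.4, 0.1]
width: 0.45
```

```bash
python3 - <<'E'
from h import *
from cell import observe,get_image
o=observe(); print(o["position"],o["width"],go(o,[.4323,-.3383,.029],np.radians(-80)))
w=get_image("wrist"); np.savez("pics/w10.npz",**w); crop(w,210,150,370,310,"w10.png",4)
E
```

```text
[ 0.43130135 -0.33798262  0.07917664] 0.4495701657215817 (array([0.19, 0.1 , 5.01]), np.float64(1.5481531966907098), 'tilt', np.float64(1.25), 'jawang', -78.45)
```

View pics/w10.png

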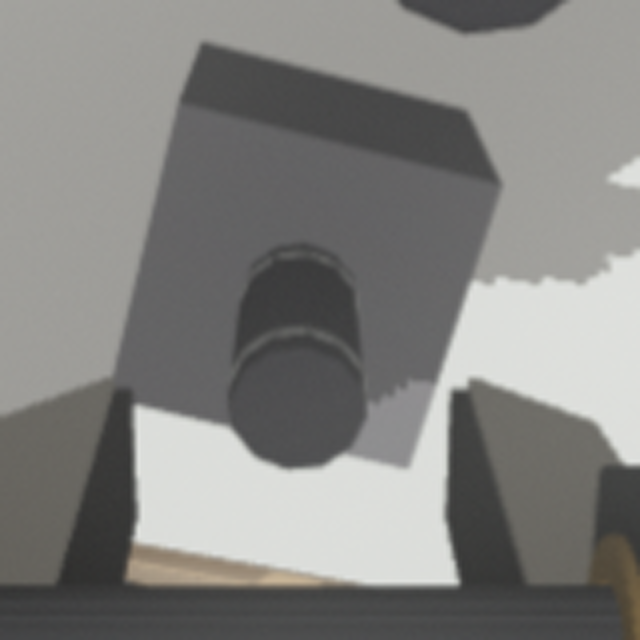

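arm_command --deltas '[{"xyz":[0.2,0.1,0.5],"turn":0,"jaw":140},{"xyz":[0.25,0.1,2],"turn":0,"jaw":140},{"xyz":[0.25,0.1,3.7],"turn":0,"jaw":140},{"xyz":[0.25,0.1,5],"turn":0,"jaw":140},{"xyz":[0.25,0.1,5],"turn":0,"jaw":140}]'

```text
clock: 7.33
position: [0.4329, -0.3379, 0.0283]
ee_rot: [-3.117, -0.316, 0.032]
force: [-0.4, -0.4, -1.1]
width: 0.454
```

```bash
python3 - <<'E'
from h import *
from cell import observe,get_image
o=observe(); print(o["position"],o["force"],o["width"],go(o,[.4323,-.3383,.028],np.radians(-80)))
w=get_image("wrist"); np.savez("pics/w11.npz",**w); crop(w,210,150,370,310,"w11.png",4)
s=get_image("side"); crop(s,200,200,320,320,"s11.png",5)
E
```

```text
[ 0.43291303 -0.33789024  0.02832684] [-0.42463514 -0.44823728 -1.06402158] 0.4544258944069687 (array([-0.07,  0.03,  0.03]), np.float64(1.5824762157663208), 'tilt', np.float64(1.28), 'jawang', -78.42)
```

View pics/w11.png

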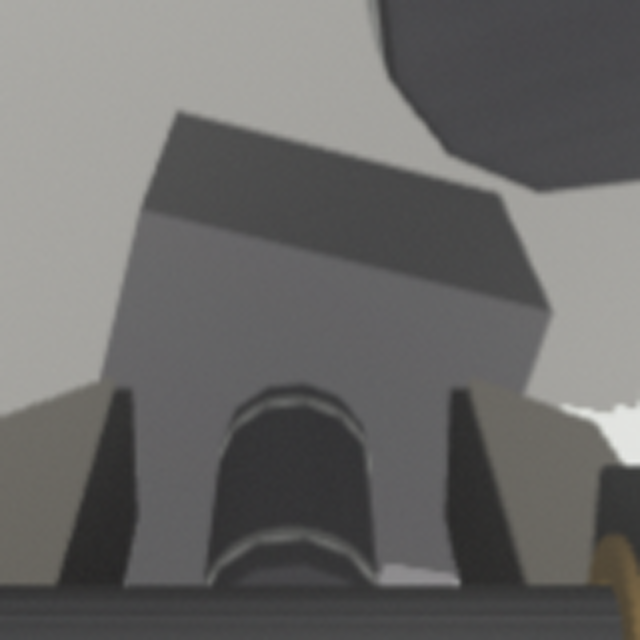

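View pics/s11.png

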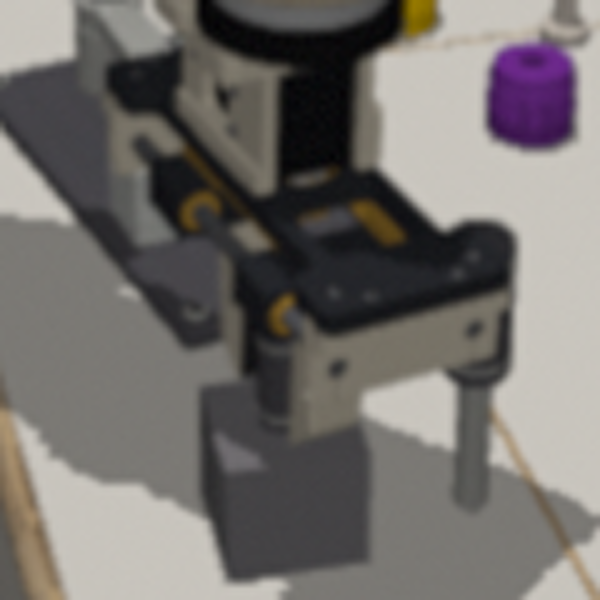

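arm_command --deltas '[{"xyz":[0,0,0],"turn":0,"jaw":255},{"xyz":[0,0,0],"turn":0,"jaw":255},{"xyz":[0,0,0],"turn":0,"jaw":255},{"xyz":[0,0,0],"turn":0,"jaw":255},{"xyz":[0,0,0],"turn":0,"jaw":255}]' --force 30

```text
clock: 7.85
position: [0.4342, -0.339, 0.0309]
ee_rot: [-3.119, -0.316, 0.028]
force: [-0.2, 0.8, 4.1]
width: 0.198
```

arm_command --deltas '[{"xyz":[0,0,0],"turn":0,"jaw":255},{"xyz":[0,0,-0.5],"turn":0,"jaw":255},{"xyz":[0,0,-1.5],"turn":0,"jaw":255},{"xyz":[0,0,-2.5],"turn":0,"jaw":255}]'

```text
clock: 8.18
position: [0.4344, -0.3391, 0.0565]
ee_rot: [-3.119, -0.315, 0.029]
force: [1.0, -0.3, -1.3]
width: 0.195
```

```bash
python3 - <<'E'
from h import *
from cell import observe,get_image
o=observe(); print(o["position"],o["force"],o["width"],go(o,[.4323,-.3383,.11],np.radians(-80)))
E
```

```text
[ 0.43437942 -0.33907521  0.05654805] [ 1.02390353 -0.2634744  -1.27170755] 0.19476932151465506 (array([-0.28, -0.16, -5.34]), np.float64(1.54581548774195), 'tilt', np.float64(1.14), 'jawang', -78.45)
```

arm_command --deltas '[{"xyz":[0,0,-2],"turn":0,"jaw":255},{"xyz":[0,0,-5],"turn":0,"jaw":255},{"xyz":[0,0,-6.5],"turn":0,"jaw":255},{"xyz":[0,0,-6.5],"turn":0,"jaw":255},{"xyz":[0,0,-6.5],"turn":0,"jaw":255}]'

```text
clock: 8.6
position: [0.4363, -0.3398, 0.123]
ee_rot: [-3.12, -0.316, 0.026]
force: [-0.4, 0.3, -1.8]
width: 0.199
```

```bash
python3 - <<'E'
from h import *
from cell import observe,get_image
o=observe(); print(o["position"],o["force"],o["width"],go(o,[.4535,-.1222,.115],np.radians(-80)))
s=get_image("side"); crop(s,180,150,340,320,"s12.png",4); np.savez("pics/s12.npz",**s)
c=get_image("scene"); crop(c,300,130,420,250,"c12.png",5)
w=get_image("wrist"); crop(w,0,0,560,420,"w12.png",1)
E
```

```text
[ 0.43631267 -0.33978289  0.1229575 ] [-0.44055569  0.32860373 -1.76916754] 0.19933089377810512 (array([  6.06, -20.97,   0.85]), np.float64(1.5543742218766248), 'tilt', np.float64(0.99), 'jawang', -78.45)
```

View pics/s12.png

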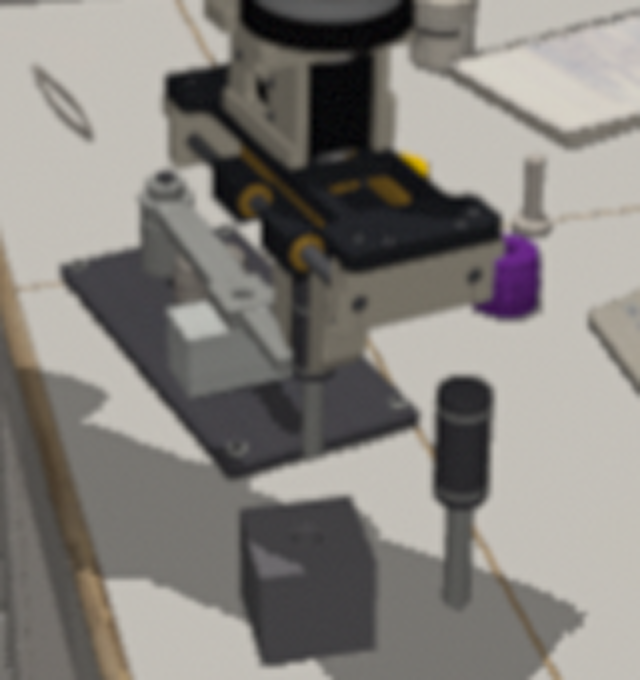

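View pics/w12.png

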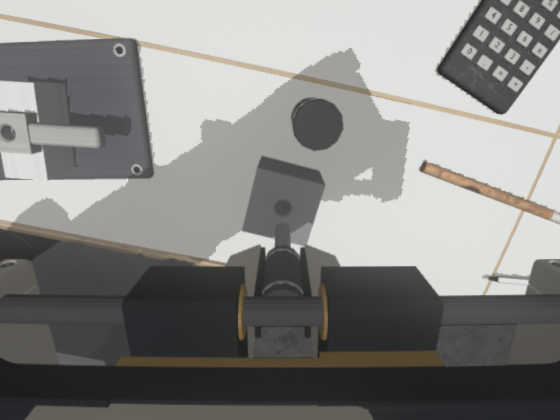

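arm_command --deltas '[{"xyz":[6,-21,0],"turn":0,"jaw":255},{"xyz":[6,-21,0],"turn":0,"jaw":255},{"xyz":[6,-21,0],"turn":0,"jaw":255},{"xyz":[6,-21,0],"turn":0,"jaw":255},{"xyz":[6,-21,0],"turn":0,"jaw":255}]'

```text
clock: 9.17
position: [0.4499, -0.1297, 0.1209]
ee_rot: [-3.117, -0.315, 0.034]
force: [0.4, -0.1, -0.6]
width: 0.2
```

```bash
python3 - <<'E'
from h import *
from cell import observe,get_image
o=observe(); print(o["position"],o["force"],o["width"],go(o,[.4535,-.1222,.105],np.radians(-80)))
E
```

```text
[ 0.44992172 -0.12974973  0.12087938] [ 0.39146263 -0.10029684 -0.61944558] 0.19951983161650855 (array([ 0.53, -0.65,  1.58]), np.float64(1.515761348205436), 'tilt', np.float64(1.33), 'jawang', -78.48)
```

arm_command --deltas '[{"xyz":[0.5,-0.65,0],"turn":0,"jaw":255},{"xyz":[0.5,-0.65,0.8],"turn":0,"jaw":255},{"xyz":[0.5,-0.65,1.6],"turn":0,"jaw":255},{"xyz":[0.5,-0.65,1.6],"turn":0,"jaw":255}]'

```text
clock: 9.5
position: [0.4515, -0.1232, 0.1029]
ee_rot: [-3.118, -0.313, 0.039]
force: [0.0, -0.1, -1.8]
width: 0.2
```

```bash
python3 - <<'E'
from h import *
from cell import observe,get_image
o=observe(); print(o["position"],o["force"],o["width"],go(o,[.4535,-.1222,.105],np.radians(-80)))
w=get_image("wrist"); np.savez("pics/w13.npz",**w);crop(w,200,130,380,330,"w13.png",4)
s=get_image("side"); crop(s,190,130,290,250,"s13.png",6); np.savez("pics/s13.npz",**s)
E
```

```text
[ 0.45152808 -0.12315051  0.10291409] [ 0.00598628 -0.13904573 -1.84348466] 0.20037751946511503 (array([ 0.21, -0.06, -0.21]), np.float64(1.452534998932374), 'tilt', np.float64(1.51), 'jawang', -78.55)
```

View pics/w13.png

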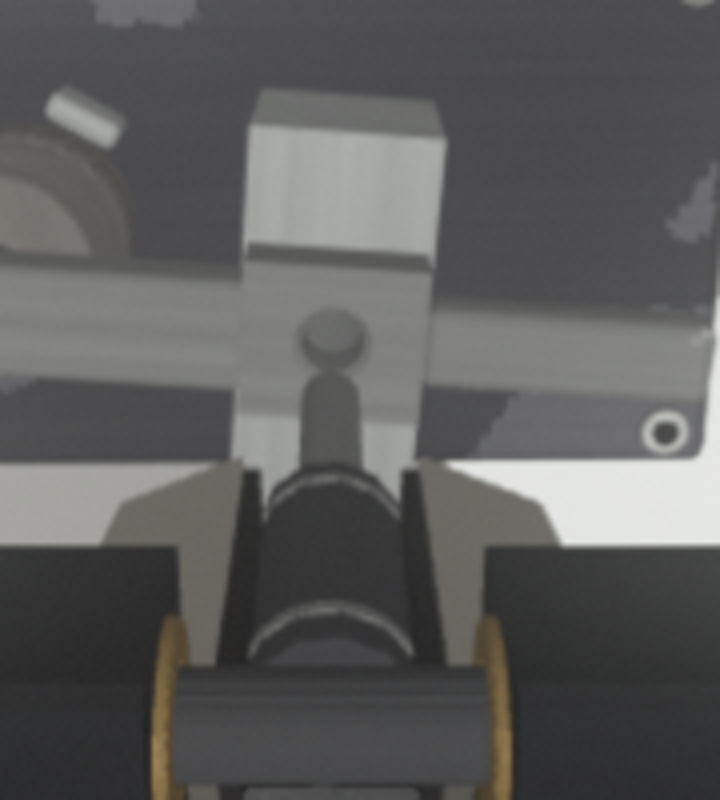

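View pics/s13.png

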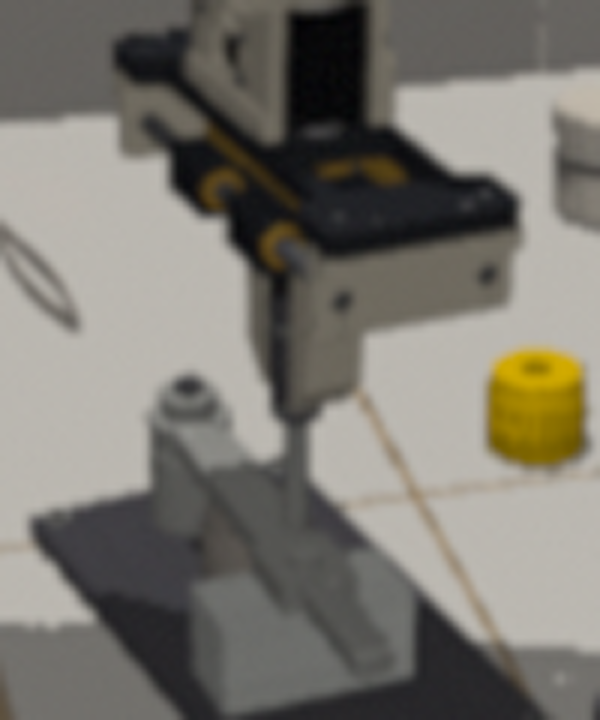

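```bash
python3 - <<'E'
from h import *
from cell import observe
w=dict(np.load("pics/w13.npz"))
R=lambda u,v,z:ray(w,200+u/4,130+v/4,z)
e=R(333,338,.062); print("eye",e, "edges",R(299,338,.062),R(368,338,.062))
f0=R(330,368,.078); f=R(330,394,.078); print("footfront",f0,f,"edges",np.linalg.norm(R(301,394,.078)-R(359,394,.078)))
rt=Ro.from_rotvec(observe()["ee_rot"]).as_matrix(); x=rt[:,0]*[1,1,0]; x/=np.linalg.norm(x)
fc=f0-.005*x; print("foot centre",fc,"diff eye-foot",e-fc)
sh=R(330,468,.124); print("shoulder front",sh,"centre",sh-.010*x)
print("tooldelta",rt.T@(e-fc)*100)
E
```

```text
eye [ 0.4531425  -0.12028347  0.062     ] edges [ 0.45187414 -0.1141952   0.062     ] [ 0.45444695 -0.12654671  0.062     ]
footfront [ 0.45362349 -0.11981657  0.078     ] [ 0.44888666 -0.12078134  0.078     ] edges 0.010007636348365394
foot centre [ 0.44872171 -0.12080274  0.078     ] diff eye-foot [ 0.00442079  0.00051928 -0.016     ]
shoulder front [ 0.45743746 -0.11958856  0.124     ] centre [ 0.4476339  -0.12156092  0.124     ]
tooldelta [0.47986266 0.05239173 1.58906179]
```

arm_command --deltas '[{"xyz":[0.42,0.05,0],"turn":0,"jaw":255},{"xyz":[0.42,0.05,0.4],"turn":0,"jaw":255},{"xyz":[0.42,0.05,0.9],"turn":0,"jaw":255},{"xyz":[0.42,0.05,0.9],"turn":0,"jaw":255},{"xyz":[0.42,0.05,0.9],"turn":0,"jaw":255}]'

```text
clock: 10.02
position: [0.4558, -0.1236, 0.0946]
ee_rot: [-3.118, -0.31, 0.038]
force: [-0.2, -1.1, -1.8]
width: 0.196
```

```bash
python3 - <<'E'
from h import *
from cell import observe,get_image
o=observe(); print(o["position"],o["force"],o["width"],go(o,[.4535,-.1222,.105],np.radians(-80)))
w=get_image("wrist"); np.savez("pics/w14.npz",**w);crop(w,230,170,330,270,"w14.png",7)
s=get_image("side"); crop(s,190,160,290,250,"s14.png",7); np.savez("pics/s14.npz",**s)
E
```

```text
[ 0.45578247 -0.12358866  0.09464496] [-0.18639044 -1.1360797  -1.77825302] 0.19642118093791158 (array([-0.22, -0.19, -1.03]), np.float64(1.338059388139489), 'tilt', np.float64(1.48), 'jawang', -78.66)
```

View pics/w14.png

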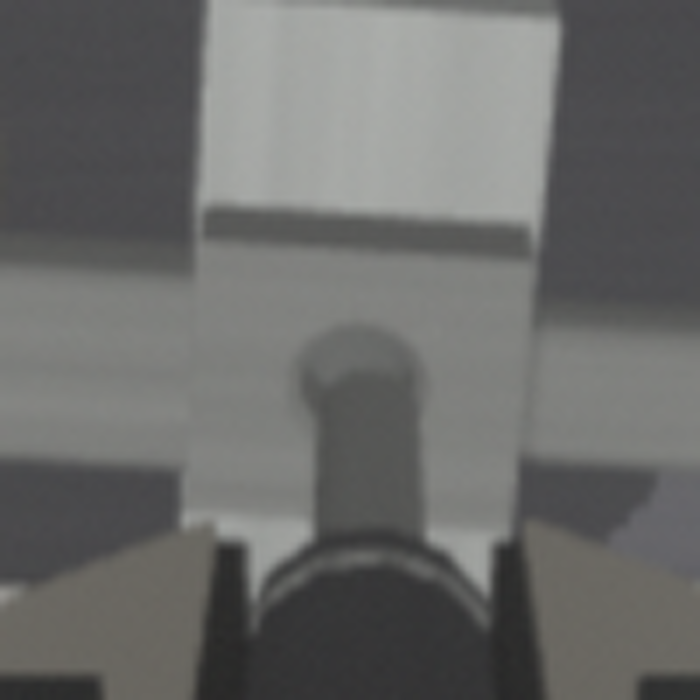

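View pics/s14.png

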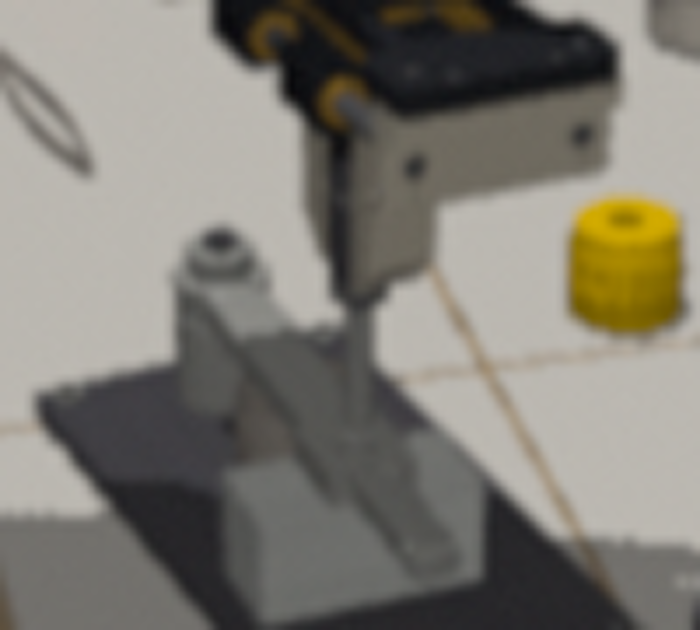

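```bash
cat > rel.py <<'E'
from h import *
from cell import observe
def rel(w,R,e,ez,f0,fz,o):
    e=R(*e,ez); f0=R(*f0,fz)
    rt=Ro.from_rotvec(o["ee_rot"]).as_matrix(); x=rt[:,0]*[1,1,0]; x/=np.linalg.norm(x)
    fc=f0-.005*x; print("eye",e,"foot",fc,"tooldelta cm",(rt.T@(e-fc)*100).round(2))
E
python3 - <<'E'
from rel import *
w=dict(np.load("pics/w14.npz")); R=lambda u,v,z:ray(w,230+u/7,170+v/7,z)
print(np.linalg.norm(R(300,378,.062)-R(424,378,.062)),"front edge r",R(361,323,.062)-R(361,378,.062), np.linalg.norm(R(318,400,.0697)-R(421,400,.0697)))
rel(w,R,(361,378),.062,(368,371),.0697,observe())
E
```

```text
0.01261293032290605 front edge r [0.00587211 0.00117815 0.        ] 0.010141531210282754
eye [ 0.45313565 -0.12045601  0.062     ] foot [ 0.4522259 -0.121451   0.0697   ] tooldelta cm [ 0.13 -0.07  0.77]
```

arm_command --deltas '[{"xyz":[0.13,-0.07,0.1],"turn":0,"jaw":255},{"xyz":[0.13,-0.07,0.3],"turn":0,"jaw":255},{"xyz":[0.13,-0.07,0.5],"turn":0,"jaw":255},{"xyz":[0.13,-0.07,0.7],"turn":0,"jaw":255},{"xyz":[0.13,-0.07,0.8],"turn":0,"jaw":255}]'

```text
clock: 10.53
position: [0.4569, -0.1225, 0.0867]
ee_rot: [-3.118, -0.31, 0.038]
force: [-0.2, 0.6, 2.0]
width: 0.197
```

```bash
python3 - <<'E'
from rel import *
from cell import get_image
o=observe(); print(o["position"],o["force"],o["ft_torque"],o["width"],go(o,[.4535,-.1222,.105]))
w=get_image("wrist"); np.savez("pics/w15.npz",**w);crop(w,230,170,330,270,"w15.png",7)
E
```

```text
[ 0.45689878 -0.1224807   0.08667753] [-0.24441237  0.60413569  1.98575277] [0.05851131 0.16817752 0.00250162] 0.19669307967776903 (array([-0.37, -0.11, -1.82]), None, 'tilt', np.float64(1.45), 'jawang', -78.64)
```

View pics/w15.png

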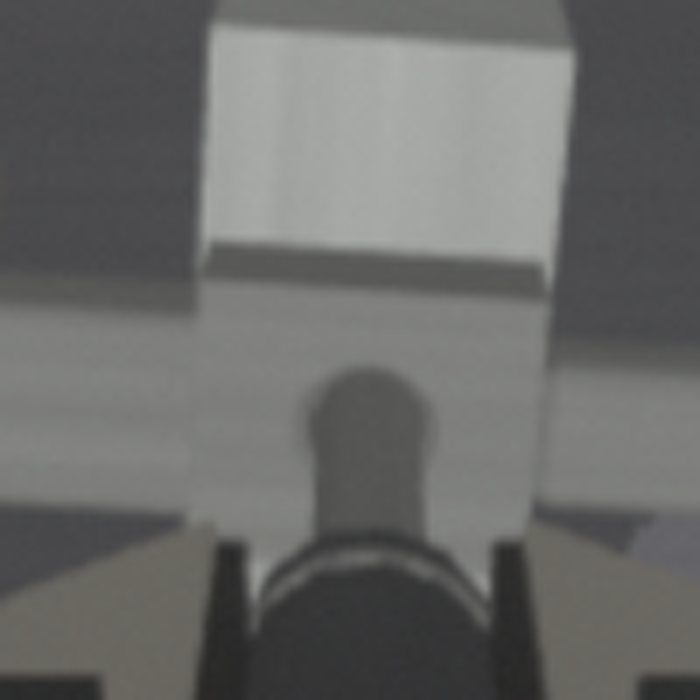

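arm_command --deltas '[{"xyz":[-0.12,0,-0.1],"turn":0,"jaw":255},{"xyz":[-0.12,0,-0.1],"turn":0,"jaw":255},{"xyz":[-0.12,0,0],"turn":0,"jaw":255},{"xyz":[-0.12,0,0.1],"turn":0,"jaw":255}]'

```text
clock: 10.92
position: [0.4557, -0.1227, 0.0858]
ee_rot: [-3.118, -0.31, 0.037]
force: [0.4, -0.2, -0.7]
width: 0.198
```

```bash
python3 - <<'E'
from rel import *
from cell import get_image
o=observe(); print(o["position"],o["force"],o["ft_torque"],o["width"],go(o,[.4535,-.1222,.105]))
w=get_image("wrist"); np.savez("pics/w16.npz",**w);crop(w,230,170,330,270,"w16.png",7)
E
```

```text
[ 0.45574395 -0.12271005  0.08575711] [ 0.36225539 -0.19110913 -0.71432297] [0.03045642 0.1898683  0.0264448 ] 0.1981944598973137 (array([-0.25, -0.11, -1.92]), None, 'tilt', np.float64(1.44), 'jawang', -78.64)
```

View pics/w16.png

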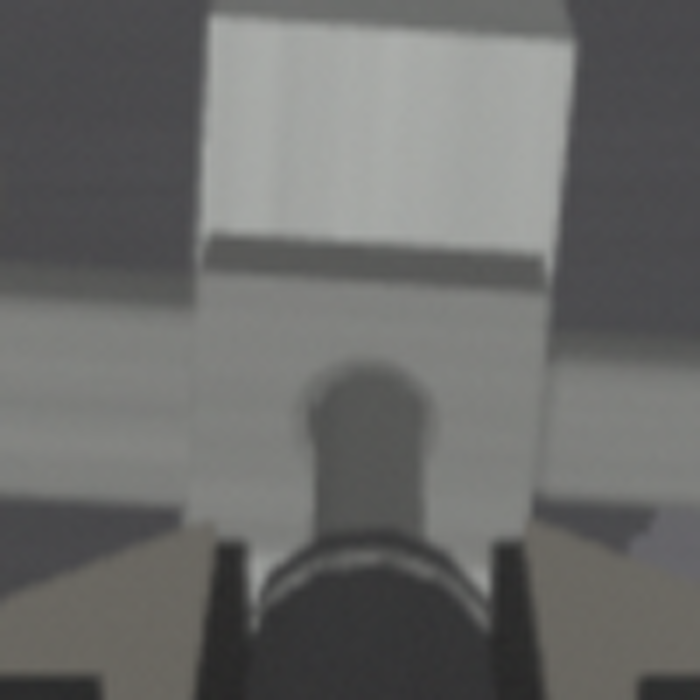

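arm_command --deltas '[{"xyz":[-0.03,0,0.07],"turn":0,"jaw":255},{"xyz":[-0.03,0,0.14],"turn":0,"jaw":255},{"xyz":[-0.03,0,0.2],"turn":0,"jaw":255},{"xyz":[-0.03,0,0.2],"turn":0,"jaw":255}]'

```text
clock: 11.3
position: [0.4552, -0.1227, 0.0834]
ee_rot: [-3.118, -0.31, 0.038]
force: [-0.5, 0.2, -1.5]
width: 0.197
```

```bash
cat > st.py <<'E'
from h import *
from cell import observe
o=observe(); print(o["clock"],o["position"].round(4),"foot",round(o["position"][2]-.0249,4),"F",o["force"].round(2),"T",o["ft_torque"].round(3),round(o["width"],3),"tilt",go(o,[0,0,0])[3])
E
python3 st.py
```

```text
11.3 [ 0.4552 -0.1227  0.0834] foot 0.0585 F [-0.53  0.18 -1.52] T [0.097 0.074 0.057] 0.197 tilt 1.47
```

arm_command --deltas '[{"xyz":[0,0,0.08],"turn":0,"jaw":255},{"xyz":[0,0,0.16],"turn":0,"jaw":255},{"xyz":[0,0,0.24],"turn":0,"jaw":255},{"xyz":[0,0,0.3],"turn":0,"jaw":255},{"xyz":[0,0,0.3],"turn":0,"jaw":255}]'

```text
clock: 11.72
position: [0.455, -0.1227, 0.0803]
ee_rot: [-3.118, -0.31, 0.039]
force: [-0.3, 0.1, -2.0]
width: 0.199
```

arm_command --deltas '[{"xyz":[0,0,0.08],"turn":0,"jaw":255},{"xyz":[0,0,0.16],"turn":0,"jaw":255},{"xyz":[0,0,0.24],"turn":0,"jaw":255},{"xyz":[0,0,0.3],"turn":0,"jaw":255},{"xyz":[0,0,0.3],"turn":0,"jaw":255}]'

```text
clock: 12.13
position: [0.4548, -0.1226, 0.0771]
ee_rot: [-3.118, -0.31, 0.039]
force: [-0.2, -0.0, -1.6]
width: 0.198
```

```bash
python3 st.py
```

```text
12.1333 [ 0.4548 -0.1226  0.0771] foot 0.0522 F [-0.25 -0.05 -1.61] T [ 0.022  0.067 -0.04 ] 0.198 tilt 1.5
```

arm_command --deltas '[{"xyz":[0.01,0,0.08],"turn":0,"jaw":255},{"xyz":[0.01,0,0.16],"turn":0,"jaw":255},{"xyz":[0.01,0,0.24],"turn":0,"jaw":255},{"xyz":[0.01,0,0.3],"turn":0,"jaw":255},{"xyz":[0.01,0,0.3],"turn":0,"jaw":255}]'

```text
clock: 12.55
position: [0.4547, -0.1225, 0.074]
ee_rot: [-3.118, -0.31, 0.039]
force: [-0.2, -0.2, -1.3]
width: 0.196
```

arm_command --deltas '[{"xyz":[0.02,0,0.05],"turn":0,"jaw":255},{"xyz":[0.02,0,0.1],"turn":0,"jaw":255},{"xyz":[0.02,0,0.15],"turn":0,"jaw":255},{"xyz":[0.02,0,0.15],"turn":0,"jaw":255}]'

```text
clock: 12.88
position: [0.4548, -0.1225, 0.0724]
ee_rot: [-3.118, -0.31, 0.04]
force: [0.1, 0.3, -0.3]
width: 0.198
```

```bash
python3 st.py
```

```text
12.8833 [ 0.4548 -0.1225  0.0724] foot 0.0475 F [ 0.07  0.29 -0.31] T [ 0.006  0.152 -0.068] 0.198 tilt 1.52
```

arm_command --deltas '[{"xyz":[0,0,0.05],"turn":0,"jaw":255},{"xyz":[0,0,0.1],"turn":0,"jaw":255},{"xyz":[0,0,0.1],"turn":0,"jaw":255},{"xyz":[0,0,0.1],"turn":0,"jaw":255}]'

```text
clock: 13.22
position: [0.4548, -0.1225, 0.0713]
ee_rot: [-3.118, -0.31, 0.04]
force: [0.4, -0.4, -1.6]
width: 0.199
```

```bash
python3 st.py
```

```text
13.2167 [ 0.4548 -0.1225  0.0713] foot 0.0464 F [ 0.38 -0.43 -1.62] T [ 0.024  0.106 -0.071] 0.199 tilt 1.52
```

arm_command --deltas '[{"xyz":[0,0,0.06],"turn":0,"jaw":255},{"xyz":[0,0,0.12],"turn":0,"jaw":255},{"xyz":[0.01,0,0.18],"turn":0,"jaw":255},{"xyz":[0.01,0,0.2],"turn":0,"jaw":255},{"xyz":[0.01,0,0.2],"turn":0,"jaw":255}]'

```text
clock: 13.63
position: [0.4547, -0.1224, 0.0693]
ee_rot: [-3.118, -0.31, 0.04]
force: [-0.4, -0.9, -1.2]
width: 0.199
```

```bash
python3 st.py
```

```text
13.6333 [ 0.4547 -0.1224  0.0693] foot 0.0444 F [-0.39 -0.92 -1.2 ] T [0.02  0.131 0.053] 0.199 tilt 1.54
```

arm_command --deltas '[{"xyz":[0,0,0.07],"turn":0,"jaw":255},{"xyz":[0,0,0.14],"turn":0,"jaw":255},{"xyz":[0.01,0,0.21],"turn":0,"jaw":255},{"xyz":[0.01,0,0.28],"turn":0,"jaw":255},{"xyz":[0.01,0,0.3],"turn":0,"jaw":255}]'

```text
clock: 14.05
position: [0.4547, -0.1224, 0.0661]
ee_rot: [-3.118, -0.31, 0.04]
force: [-0.6, 0.4, -0.9]
width: 0.202
```

arm_command --deltas '[{"xyz":[0,0,0.07],"turn":0,"jaw":255},{"xyz":[0,0,0.14],"turn":0,"jaw":255},{"xyz":[0.01,0,0.21],"turn":0,"jaw":255},{"xyz":[0.01,0,0.28],"turn":0,"jaw":255},{"xyz":[0.01,0,0.3],"turn":0,"jaw":255}]'

```text
clock: 14.47
position: [0.4547, -0.1224, 0.063]
ee_rot: [-3.118, -0.31, 0.04]
force: [0.3, 1.0, -1.3]
width: 0.195
```

```bash
python3 st.py
```

```text
14.4667 [ 0.4547 -0.1224  0.063 ] foot 0.0381 F [ 0.28  0.98 -1.29] T [ 0.049  0.199 -0.033] 0.195 tilt 1.55
```

arm_command --deltas '[{"xyz":[0,0,0.08],"turn":0,"jaw":255},{"xyz":[0,0,0.16],"turn":0,"jaw":255},{"xyz":[0.01,0,0.24],"turn":0,"jaw":255},{"xyz":[0.01,0,0.32],"turn":0,"jaw":255},{"xyz":[0.01,0,0.35],"turn":0,"jaw":255}]'

```text
clock: 14.88
position: [0.4546, -0.1223, 0.0594]
ee_rot: [-3.118, -0.31, 0.04]
force: [-0.5, -0.6, -1.4]
width: 0.199
```

arm_command --deltas '[{"xyz":[0,0,0.08],"turn":0,"jaw":255},{"xyz":[0,0,0.16],"turn":0,"jaw":255},{"xyz":[0.01,0,0.24],"turn":0,"jaw":255},{"xyz":[0.01,0,0.32],"turn":0,"jaw":255},{"xyz":[0.01,0,0.35],"turn":0,"jaw":255}]'

```text
clock: 15.3
position: [0.4546, -0.1222, 0.0557]
ee_rot: [-3.118, -0.31, 0.041]
force: [-1.1, -0.5, 0.1]
width: 0.192
```

```bash
python3 st.py
```

```text
15.3 [ 0.4546 -0.1222  0.0557] foot 0.0308 F [-1.09 -0.54  0.12] T [0.055 0.196 0.022] 0.192 tilt 1.56
```

arm_command --deltas '[{"xyz":[0,0,0.08],"turn":0,"jaw":255},{"xyz":[0,0,0.16],"turn":0,"jaw":255},{"xyz":[0.01,0,0.24],"turn":0,"jaw":255},{"xyz":[0.01,0,0.32],"turn":0,"jaw":255},{"xyz":[0.01,0,0.35],"turn":0,"jaw":255}]'

```text
clock: 15.72
position: [0.4546, -0.1222, 0.0521]
ee_rot: [-3.118, -0.31, 0.041]
force: [-0.1, -0.2, -0.8]
width: 0.198
```

arm_command --deltas '[{"xyz":[0,0,0.08],"turn":0,"jaw":255},{"xyz":[0,0,0.16],"turn":0,"jaw":255},{"xyz":[0.01,0,0.24],"turn":0,"jaw":255},{"xyz":[0.01,0,0.32],"turn":0,"jaw":255},{"xyz":[0.01,0,0.35],"turn":0,"jaw":255}]'

```text
clock: 16.13
position: [0.4545, -0.1221, 0.0485]
ee_rot: [-3.118, -0.31, 0.041]
force: [-0.6, 1.3, -1.2]
width: 0.198
```

```bash
python3 st.py;python3 - <<'E'
from h import *
from cell import get_image
w=get_image("wrist"); crop(w,200,130,380,330,"w17.png",4)
s=get_image("side"); crop(s,190,150,290,250,"s17.png",6)
E
```

```text
16.1333 [ 0.4545 -0.1221  0.0485] foot 0.0236 F [-0.65  1.32 -1.16] T [0.039 0.2   0.007] 0.198 tilt 1.58
```

View pics/w17.png

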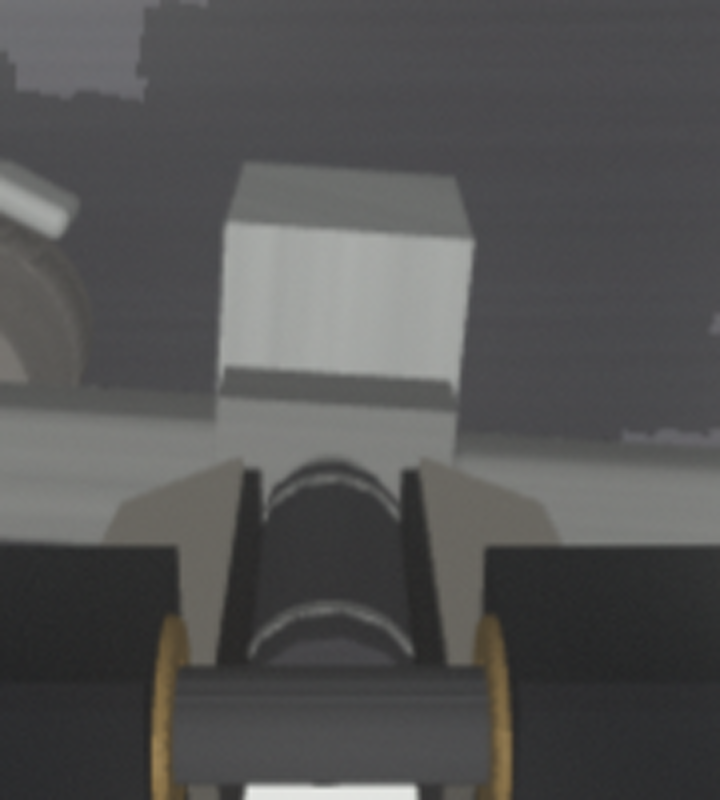

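View pics/s17.png

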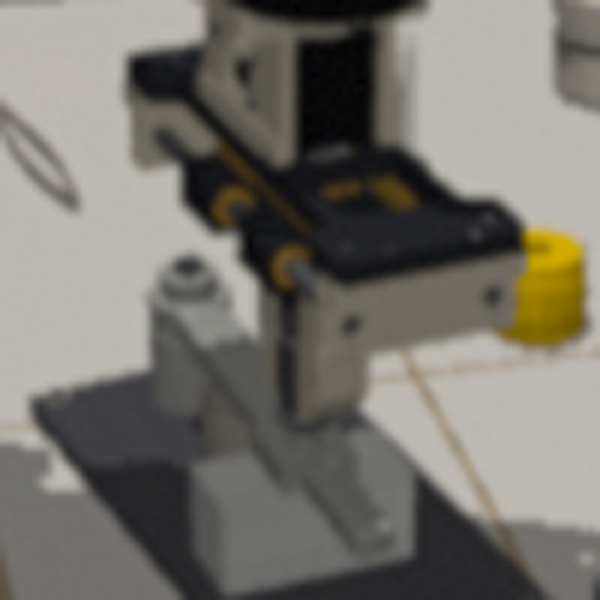

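arm_command --deltas '[{"xyz":[0,0,0.09],"turn":0,"jaw":255},{"xyz":[0,0,0.18],"turn":0,"jaw":255},{"xyz":[0.01,0,0.27],"turn":0,"jaw":255},{"xyz":[0.01,0,0.36],"turn":0,"jaw":255},{"xyz":[0.01,0,0.4],"turn":0,"jaw":255}]'

```text
clock: 16.65
position: [0.4545, -0.1221, 0.0444]
ee_rot: [-3.118, -0.31, 0.041]
force: [-0.7, 0.7, -1.8]
width: 0.195
```

arm_command --deltas '[{"xyz":[0,0,0.07],"turn":0,"jaw":255},{"xyz":[0,0,0.14],"turn":0,"jaw":255},{"xyz":[0.01,0,0.2],"turn":0,"jaw":255},{"xyz":[0.01,0,0.2],"turn":0,"jaw":255}]'

```text
clock: 16.98
position: [0.4545, -0.122, 0.0422]
ee_rot: [-3.118, -0.31, 0.041]
force: [-1.1, 0.2, -0.2]
width: 0.197
```

arm_command --deltas '[{"xyz":[0,0,0.05],"turn":0,"jaw":255},{"xyz":[0,0,0.1],"turn":0,"jaw":255},{"xyz":[0,0,0.1],"turn":0,"jaw":255},{"xyz":[0,0,0.1],"turn":0,"jaw":255}]'

```text
clock: 17.32
position: [0.4545, -0.1221, 0.0412]
ee_rot: [-3.118, -0.31, 0.041]
force: [-0.3, 0.2, -1.9]
width: 0.201
```

```bash
python3 st.py
```

```text
17.3167 [ 0.4545 -0.1221  0.0412] foot 0.0163 F [-0.32  0.25 -1.9 ] T [0.026 0.135 0.021] 0.201 tilt 1.59
```

arm_command --deltas '[{"xyz":[0,0,0.05],"turn":0,"jaw":255},{"xyz":[0,0,0.08],"turn":0,"jaw":255},{"xyz":[0,0,0.08],"turn":0,"jaw":255},{"xyz":[0,0,0.08],"turn":0,"jaw":255}]'

```text
clock: 17.65
position: [0.4545, -0.1221, 0.0408]
ee_rot: [-3.117, -0.31, 0.041]
force: [-2.9, -0.4, 5.8]
width: 0.198
```

```bash
python3 st.py
```

```text
17.65 [ 0.4545 -0.1221  0.0408] foot 0.0159 F [-2.89 -0.36  5.79] T [ 0.141  0.585 -0.007] 0.198 tilt 1.57
```

arm_command --deltas '[{"xyz":[0,0,0],"turn":0,"jaw":140},{"xyz":[0,0,0],"turn":0,"jaw":140},{"xyz":[0,0,0],"turn":0,"jaw":140},{"xyz":[0,0,0],"turn":0,"jaw":140},{"xyz":[0,0,-0.2],"turn":0,"jaw":140}]'

```text
clock: 18.07
position: [0.4544, -0.122, 0.0426]
ee_rot: [-3.117, -0.31, 0.042]
force: [-0.2, 0.1, -0.1]
width: 0.444
```

```bash
python3 st.py;python3 - <<'E'
from h import *
from cell import get_image
w=get_image("wrist"); crop(w,200,130,380,330,"w18.png",4)
E
```

```text
18.0667 [ 0.4544 -0.122   0.0426] foot 0.0177 F [-0.2   0.13 -0.13] T [0.059 0.05  0.041] 0.444 tilt 1.6
```

View pics/w18.png

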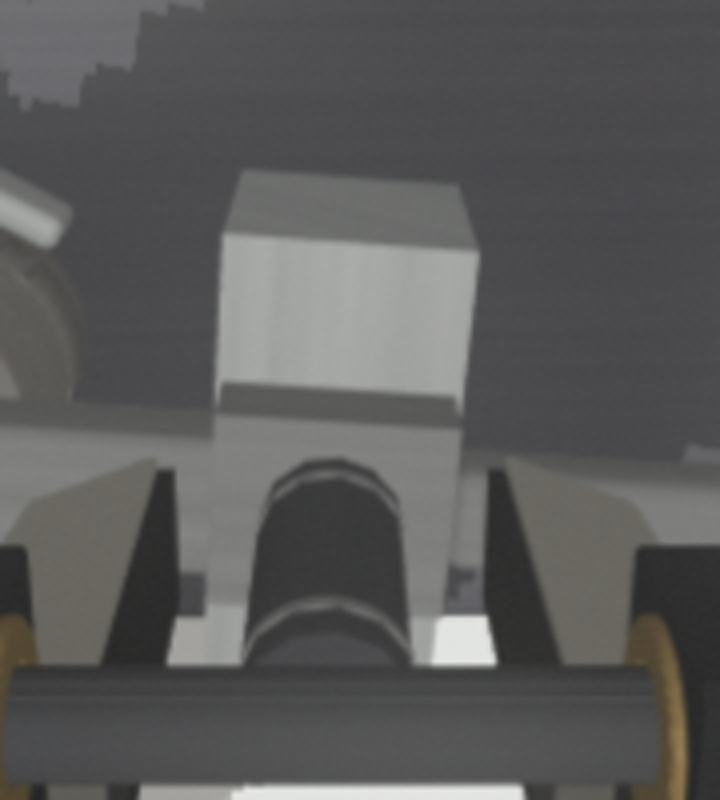

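Released. Raise straight up and check.

arm_command --deltas '[{"xyz":[0,0,-1],"turn":0,"jaw":140},{"xyz":[0,0,-3],"turn":0,"jaw":140},{"xyz":[0,0,-6],"turn":0,"jaw":140},{"xyz":[0,0,-9],"turn":0,"jaw":140},{"xyz":[0,0,-10],"turn":0,"jaw":140}]'

```text
clock: 18.53
position: [0.4592, -0.1235, 0.1472]
ee_rot: [-3.119, -0.309, 0.033]
force: [1.5, 0.1, -0.6]
width: 0.449
```

```bash
python3 st.py;python3 - <<'E'
from h import *
from cell import get_image
w=get_image("wrist"); crop(w,140,60,380,300,"w19.png",3); np.savez("pics/w19.npz",**w)
s=get_image("side"); crop(s,190,150,310,320,"s19.png",4);np.savez("pics/s19.npz",**s)
c=get_image("scene"); crop(c,130,150,400,330,"c19.png",3)
E
```

```text
18.5333 [ 0.4592 -0.1235  0.1472] foot 0.1223 F [ 1.54  0.06 -0.57] T [-0.006 -0.01  -0.046] 0.449 tilt 1.28
```

View pics/w19.png

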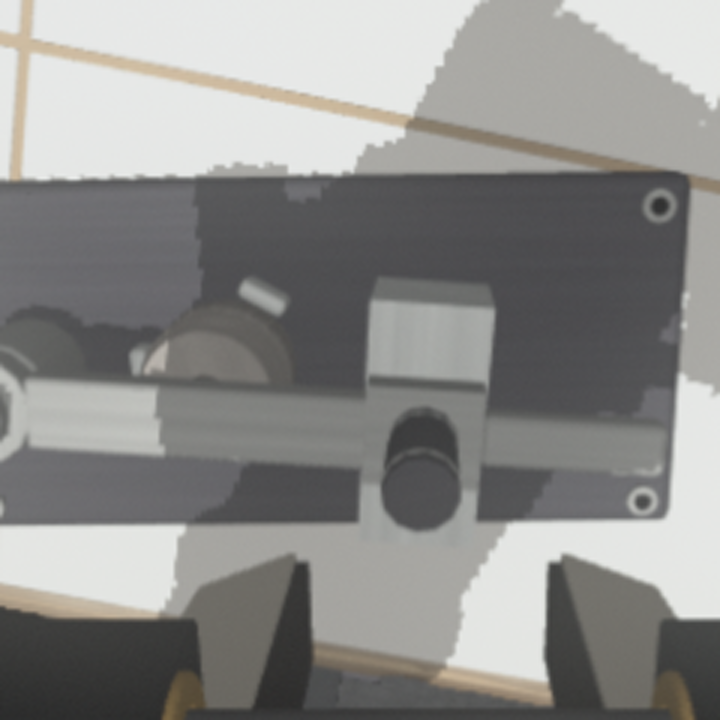

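View pics/s19.png

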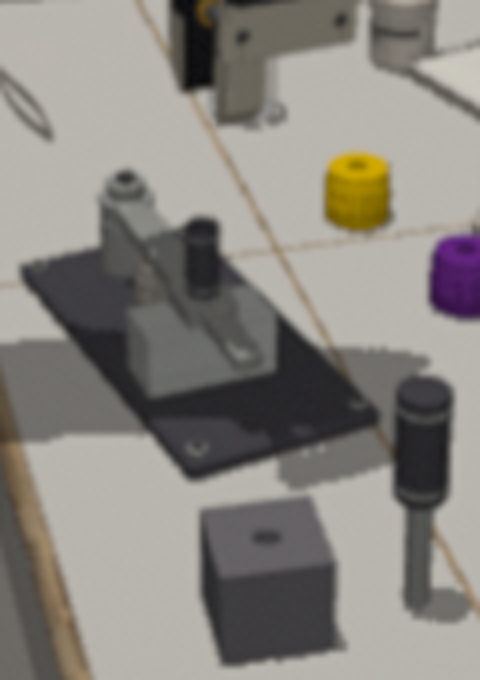

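View pics/c19.png

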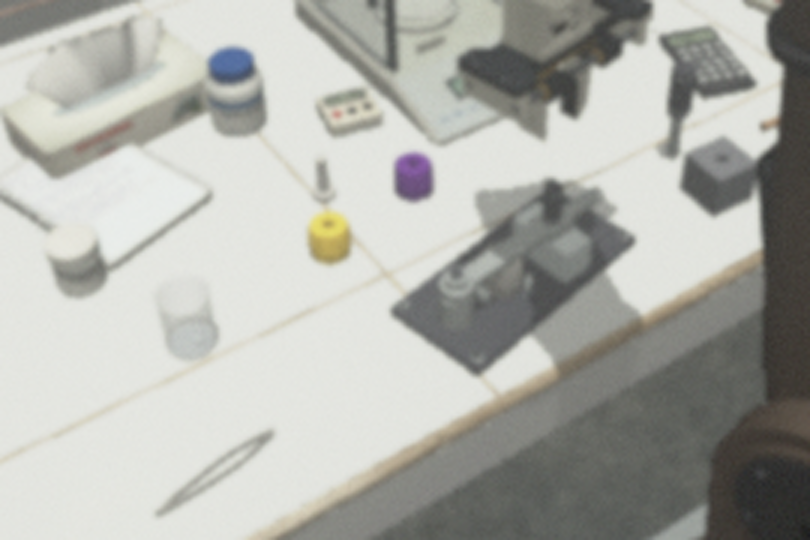

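```bash
python3 - <<'E'
from h import *
w=dict(np.load("pics/w19.npz")); P=pts(w)
u,v=140+421//3,60+490//3
m=P[v-6:v+7,u-6:u+7].reshape(-1,3); print(np.nanmedian(m,0))
b=P[60+425//3-2:60+425//3+3,140+300//3-3:140+300//3+3].reshape(-1,3); print("bar",np.nanmedian(b,0))
t=ray(w,140+421/3,60+490/3,.106); print("pin top",t); r=t[:2]-hinge; print(np.linalg.norm(r),np.arctan2(r[0],-r[1])-YAW)
E
```

```text
[ 0.4539957  -0.11966708  0.10622355]
bar [ 0.4493353  -0.08435796  0.0622364 ]
pin top [ 0.45362662 -0.11996954  0.106     ]
0.13102872595208637 -0.08316401789264907
```

Pin top is at 106.2 mm, against 106 mm when fully home, and over the eye 131 mm from the hinge. The bar is at about −0.08 to −0.09 rad, and the gripper is clear. Handing in.

```bash
python3 - <<'E'
from cell import sign_off
print(sign_off())
E
```

```text
the job is handed in; nothing more can be done
None
```

The die is locked in: the hold-down bar is across it and the pin is down through the eye and keeper with its head on the bar. I let go, backed off and handed in at about 18.7 s; sign-off gives no verdict.

**What I did**
- I gripped the bar by its handle, swung it over the keeper and stopped where the camera showed the keeper's hole.
- I took the smaller pin from the stand and lowered it in steps of 4 mm or less, watching the force.
- The foot first touched the rim of the eye at about 3–4 N, so I moved the pin back about 1 mm. It then went through the eye and the keeper freely. The head seated at about 7–8 N, the highest force I read on the pin.

**Last checks**

| Check | Measured | Expected |
|---|---|---|
| Pin top height | 106.2 mm | 106 mm when fully home |
| Bar height | 62.2 mm | 62 mm |
| Pin distance from the hinge | 131 mm | 130 mm |
| Bar angle | about −0.08 to −0.09 rad | within ±0.17 rad |

In the last pictures the die is still in its nest, and the jar, beaker, tweezers and punch stand where they were. I judged those by eye and did not measure them. The pin also looks upright, but I did not measure its tilt.

**What disagreed**
- **Fingertip height:** the fingertips end about 31 mm above the reported tool point. My first try at the handle closed above the bar without touching it. I found the offset from the depth images and corrected for it from then on.
- **Camera offset:** wrist-camera positions and reported robot positions differed by about 3 mm in y. I placed the pin over the eye by picture rather than by the reported position.
- **Tool tilt:** the tool held a tilt of up to 1.6°, which the moves could not correct.

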